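# Hook the bracket arms into the rack, fold the shelf down and load it

### The arm

A 6-joint arm with a two-finger parallel gripper is mounted at the origin on the work surface. World frame = base frame: x ahead of the robot, y to its left, z up, the work surface at z = 0. Lengths are in m, angles in rad, forces in N, time in s.
With the tool pointing down it reaches from about 0.4 to 0.925 m from the base axis. Payload 3.4 kg.
Tool frame: the origin (TCP) lies on the mounting face of the last link; the fingertips stand 173 mm ahead of it and the grasp point (between the pads) lies 155 mm ahead of it; z points along the fingers, y is the line along which they close (so a half turn about z gives the same grasp; the last joint's range is limited). The gripper opens to 85 mm and grips with 20 to 120 N. Pads are 22 mm wide; open, the fingers measure 114 mm over their backs; the gripper's body (76 mm by 85 mm) begins 54 mm behind the grasp point. The pads swing forward as they close: fully open they stand 13 mm farther back than shut.
Start: joints at [1.258, 0.307, 1.506, -0, 1.328, -0.073], TCP at [0.136, 0.559, 0.405] pointing down, gripper open.
Joint ranges: [-3.12, 3.12], [-1.05, 2.28], [0.14, 2.33], [-1.42, 4.57], [0.1, 2.73], [-2.68, 2.68]. Speed limits (rad/s): [2.57, 2.57, 3.14, 3.14, 3.14, 3.14].

### API

Orientations are given as [roll, pitch, yaw] about the fixed x, y, z axes, in that order (R = Rz(yaw) Ry(pitch) Rx(roll)).
In Python, from plant import monitor, snapshot, manip gives the robot as it stands. The module is installed in compiled form; this text tells all that it offers.
- The arm moves only by the tool servo_tool, never from a script. Its argument "increments" is a list of rows, each an object of numbers: "x", "y", "z": the shift along the tool's x, y, z in mm; "turn": the turn about the tool's z in degrees. A call has 1 to 10 rows; each row is the pose to reach, as a shift and turn from the pose commanded when the call began, along the tool's axes at that moment; what a row does not reach only later rows make up. A row lasts 1/12 s, in which the tool goes at most 41.7 mm and 7.16 degrees, less where a joint would pass 70% of its speed; a pose out of reach is approached as far as the arm can. A call with a gripper value outside its range is refused whole. "hand" is the opening, from -1 (shut) to 1 (fully open), so that 0 is half open, set as the call begins (left out, the last holds). The fingers move at their own pace and stop on an object; "grip_force" is the grip in N (left out, the last holds). Time passes only in rows, so rows that repeat a pose let the fingers close. It gives the time, the measured TCP pose, the force, the opening and the grip force at its end, in the units of the state.
- monitor.state(): the state, without advancing time (a new reading comes with each control period).
- snapshot(name): name is "scene" or "top"; returns a dict with "img" (400x640x3 uint8, blue, green, red), "camera_matrix" (3x3 intrinsics, pixels), "R" (3x3) and "t" (3): a world point X has camera coordinates R X + t. Camera axes: x right, y down, z forward; pixel columns grow to the right and rows downward; lengths in m; the calibration is good to about 2 mm. A picture is of the moment at which its call begins. There is no depth.
- manip.sign_off(): hands the job in; it is judged then, once.
The state is a dict: "time": time; "joint_positions": joint angles; "qvel": joint speeds; "tau": joint torques, N m; "tool_pos": TCP position; "orientation": TCP orientation; "force": force on the tool from outside, world axes, zero at the start; "torque": the same for the moment, N m; "opening": opening from 0.0 (shut) to 1.0 (fully open); "grip_force": force on a finger pad.
Only numpy, scipy, OpenCV 4.12 (cv2) and the standard library are available. Lean on these libraries where they do the work, as an engineer would, in place of code of your own. Each camera call takes 0.05 s, during which the arm holds its last target. There are 200 camera calls.

### The job

Put the bench's fold-down shelf into use: hook every loose bracket arm into a pair of slots of its own in the slotted rack, pressing its tabs in and then down until it is fully home; then fold the shelf down until it lies level on the arms, and after that stand every small squat sample jar upright on the shelf. Do not knock or shift the tall jar that stands nearby.

Things in the scene. Friction and masses are not known exactly. Their poses are not given: they have to be found in the camera images.
- rack: slotted rack, fixed: upright grey sheet 330 mm wide (y), 5 thick, z = 40 to 172, between blue posts (y = +-176, 22 wide, behind the face). Origin: bench level, mid width, in the front face; x points into the face, away from the robot; z up. Three columns (y = -110, 0, 110) of two slots, 13 wide, 26 high, lower edges at z = 100 and 136. Free space behind; any arm fits any column
- seat0 (a point): right-hand (y = -110) slot pair of the rack: where an arm's origin lies once that arm is fully home there (65 mm before the face, 90 above the bench); axes as the rack's, so the arm's x is along rack x. With the arm held 14 mm higher its tabs are at mid height of the slots and pass straight in along x until the rear face meets the sheet
- seat1 (a point): middle (y = 0) slot pair of the rack: where an arm's origin lies once that arm is fully home there (65 mm before the face, 90 above the bench); axes as the rack's, so the arm's x is along rack x. With the arm held 14 mm higher its tabs are at mid height of the slots and pass straight in along x until the rear face meets the sheet
- seat2 (a point): left-hand (y = +110) slot pair of the rack: where an arm's origin lies once that arm is fully home there (65 mm before the face, 90 above the bench); axes as the rack's, so the arm's x is along rack x. With the arm held 14 mm higher its tabs are at mid height of the slots and pass straight in along x until the rear face meets the sheet
- arm1: bracket arm (may be absent), aluminium, 130 mm long, 40 wide, 60 high, 220 g, standing on its flat underside; arm1 to arm3 are alike. Origin: centre of the 130x40 outline, at the underside; z up; x along the arm to its REAR face (x = +65), which carries the hook tabs. Grip it from above across the 40 mm width: from x = -15 to 65 it is a plain block; farther forward only z = 35 to 60 is full
- arm2: bracket arm like arm1 (may be absent). Hook tabs: two, on the rear face's centre line, one above the other, 6 mm thick (y), reaching 13 mm beyond the rear face; each is an 8 high neck (undersides at z = 10 and 46) ending in a hook that points down 10 mm below the neck's underside
- arm3: bracket arm like arm1 and arm2 (may be absent). The gap between rear face and hook is 6 mm at the neck, a little wider lower down, for the rack's 5 mm sheet; a seated arm may droop by about 0.04 rad. The flat top (z = 60) carries the shelf
- shelf (a joint): angle of the white shelf panel: 0 = standing straight up above the sheet, negative = leaning back from the robot (stop -0.3), 1.57 = down towards the robot, level; unsupported it can droop to 1.75. Stiff hinge (0.55 N m), stays where left; pushing near the edge takes 4 to 7 N: push it over from behind with closed fingers, then press it down onto the arms
- shelf_edge (a point): middle of the shelf's free edge, 130 mm from the hinge axis, mid thickness. The axis runs along rack y at rack x = 0, z = 155 mm. The panel is 10 thick (centred on the axis), 300 wide, and spans 20 to 130 from the axis. Level, its underside rests on the arms and its upper face is 160 above the bench, over rack x = -130 to -20
- jar1: small squat round jar (may be absent), orange screw lid, 52 mm diameter, 62 high, 130 g; origin at the centre of its underside, z up
- jar2: small squat round jar (may be absent), orange screw lid, 52 mm diameter, 62 high, 130 g; origin at the centre of its underside, z up
- jar3: small squat round jar (may be absent), orange screw lid, 52 mm diameter, 62 high, 130 g; origin at the centre of its underside, z up
- tall_jar: tall jar with an orange lid, 64 mm diameter, 110 high, standing near the arms, not to be disturbed; origin at the centre of its underside
Things that resemble listed ones, but are neither listed nor needed, are in the scene too. Leave any blue or green look-alike of the jar1 alone.

How it is judged:
By the outcome, as a careful person would: the job done as asked, in the order asked, and still so for the second after the job is handed in, with the robot touching nothing.
Of arm1, arm2, arm3 only 2 to 3 are there at a start; the rules pass over those that are not, and their reading is None.
Of jar1, jar2, jar3 only 2 to 3 are there at a start; the rules pass over those that are not, and their reading is None.
At some moment in a run one of jar1, jar2, jar3 may be knocked a few centimetres aside while the robot is not near it.
It also fails if it takes over 210 s, if anything falls off the work surface, if the arm or the gripper's body presses on something with over 40 N, if the wrist force passes 120 N, or if a joint passes its speed limit or range.

## Working session

There is one attempt and no reset: what is moved stays moved. The work goes in short steps, Python scripts to look and compute and a tool call to move; the robot and the scene stay as the last step left them, time stands still between calls to the robot, and variables do not carry over. Pictures are saved under pics/ and viewed, at most 14 in all, crops included, and the job is handed in when it is done.

Besides the shell and the picture viewer there is one more tool, called after ">>>" as name(argument=value, ...), one argument or row to a line, values as JSON. servo_tool: Moves the arm, as the interface text tells. Its arguments: {"type":"object","properties":{"increments":{"type":"array","items":{"type":"object","properties":{"x":{"type":"number"},"y":{"type":"number"},"z":{"type":"number"},"turn":{"type":"number"}}}},"hand":{"type":"number"},"grip_force":{"type":"number"}},"required":["increments"]}

```bash
mkdir -p pics; ls
python3 - <<'E'
from plant import monitor, snapshot
import cv2,pickle
s=monitor.state()
for k,v in s.items(): print(k,v)
for n in("scene","top"):
    d=snapshot(n); cv2.imwrite(f"pics/{n}0.png",d["img"]); pickle.dump(d,open(f"{n}0.pkl","wb"))
    print(n,d["camera_matrix"],d["R"],d["t"])
E
```

```text
pics
time 0.0
joint_positions [ 1.25851282e+00  3.07554696e-01  1.50769144e+00 -5.98694448e-06
  1.32838196e+00 -7.35106577e-02]
qvel [-0.00134885 -0.0008687  -0.00097626 -0.00112828  0.00151785 -0.00022123]
tau [-3.86629281e-04 -4.57552457e+01 -2.51919293e+01 -3.38063846e-04
  1.29880244e-02 -3.64599018e-06]
tool_pos [0.13591631 0.55834426 0.40378435]
orientation [-3.13956228e+00 -1.43698467e-04  2.90282110e+00]
force [-0.27462648 -0.18284889  0.00258844]
torque [-0.03686674  0.02531033 -0.0201829 ]
grip_force 0.0
opening 1.0008827487562972
scene [[386.16490308   0.         323.58122553]
 [  0.         386.16490308 198.1726614 ]
 [  0.           0.           1.        ]] [[-0.66781902  0.74431131 -0.00429287]
 [ 0.59567023  0.53097759 -0.60269376]
 [-0.44631237 -0.40504749 -0.79796103]] [ 0.32189572 -0.19508081  1.36549179]
top [[447.63349415   0.         320.07960844]
 [  0.         447.63349415 200.56356578]
 [  0.           0.           1.        ]] [[-0.00372203 -0.99999226  0.00127231]
 [-0.9790611   0.00338516 -0.20353844]
 [ 0.20353256 -0.00200325 -0.97906613]] [0.00903961 0.53375259 1.20374615]
```

View pics/scene0.png

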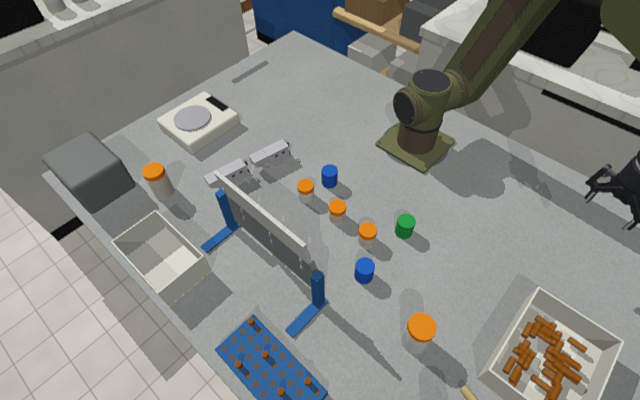

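View pics/top0.png

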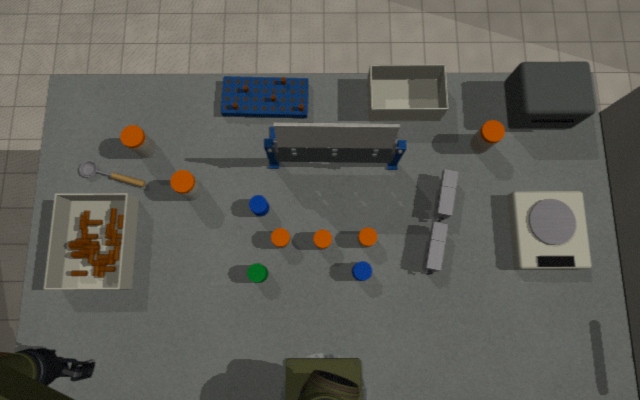

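The pictures show two bracket arms, top view (448,194) and (437,246), and three squat orange jars at top (280,237), (322,239), (368,237). Look-alikes are blue (259,205) and (362,271) and green (257,273). Tall orange-lidded jars stand at (492,132), (182,182) and (132,137). The rack is at about (335,150) with the shelf leaning up. I'll confirm these in enlarged crops.

Run:
```python
import cv2
a=cv2.imread("pics/top0.png")[110:300,240:505]; cv2.imwrite("pics/c1.png",cv2.resize(a,None,fx=3,fy=3,interpolation=cv2.INTER_CUBIC))
a=cv2.imread("pics/scene0.png")[130:320,190:390]; cv2.imwrite("pics/c2.png",cv2.resize(a,None,fx=3,fy=3,interpolation=cv2.INTER_CUBIC))
```

```text
(no output)
```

View pics/c1.png

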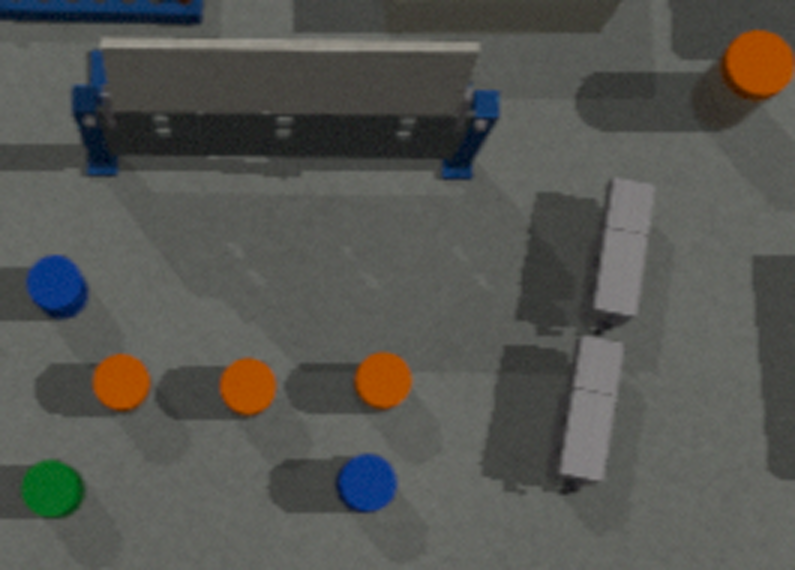

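View pics/c2.png

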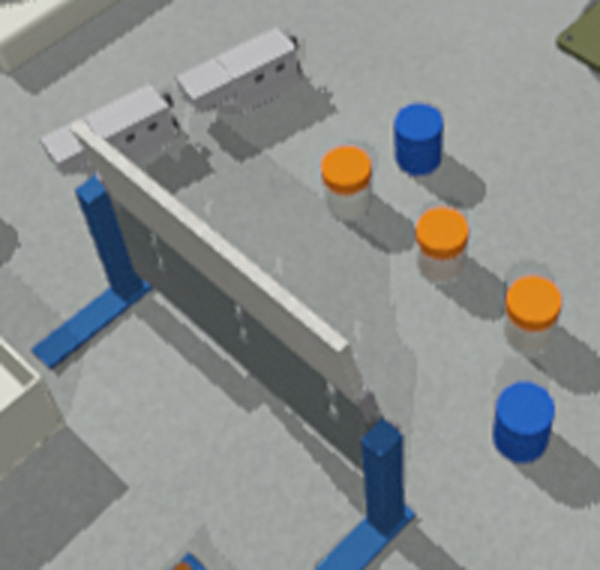

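The crops confirm it: two aluminium arms whose hook tabs point towards the robot, at crop pixels (600,328) and (570,488). There are three squat clear jars with orange lids at crop (121,382), (247,386) and (384,380). The blue and green cylinders are the look-alikes. Next I'll measure.

```bash
cat > h.py <<'E'
import cv2,numpy as np,pickle
from scipy.optimize import least_squares
def proj(d,X):
    c=np.atleast_2d(X)@d["R"].T+d["t"]; p=c@d["camera_matrix"].T; return p[:,:2]/p[:,2:]
def ray(d,uv,z):
    C=-d["R"].T@d["t"]; uv=np.atleast_2d(uv)
    r=np.c_[uv,np.ones(len(uv))]@np.linalg.inv(d["camera_matrix"]).T@d["R"]
    return C+r*((z-C[2])/r[:,2:])
def blobs(m,amin=30):
    n,l,s,c=cv2.connectedComponentsWithStats(m.astype(np.uint8)); return [(c[i],s[i],l==i) for i in range(1,n) if s[i][4]>=amin]
def orange(img):
    h=cv2.cvtColor(img,cv2.COLOR_BGR2HSV); return (h[...,0]<20)&(h[...,0]>7)&(h[...,1]>200)&(h[...,2]>120)
E
python3 - <<'E'
from h import *
T=pickle.load(open("top0.pkl","rb"));S=pickle.load(open("scene0.pkl","rb"))
for n,d in(("top",T),("scene",S)):
    print(n,-d["R"].T@d["t"])
    for c,s,_ in blobs(orange(d["img"]),60): print(c.round(1),s[:5],ray(d,c,.062)[0].round(4),ray(d,c,.110)[0].round(4))
g=T["img"].astype(int)
# arms in top: bright low-sat
h=cv2.cvtColor(T["img"],cv2.COLOR_BGR2HSV)
sub=np.zeros(g.shape[:2],bool);sub[160:285,420:470]=1
m=(g.min(2)>125)&sub
for c,s,l in blobs(m,100):
    pts=np.argwhere(l)[:,::-1].astype(float)
    X=ray(T,pts,.060)[:,:2]
    r=cv2.minAreaRect((X*1000).astype(np.float32)); print("arm",c,s,r,X.mean(0))
# slots intensity patches
print(g[148:158,276:300].mean(2).astype(int));print(g[148:158,316:340].mean(2).astype(int));print(g[148:158,356:386].mean(2).astype(int))
print(h[235:240,225:235])
E
```

```text
top [0.27760851 0.0096441  1.28717475]
[492.9 130.4] [482 120  23  22 374] [ 0.7379 -0.4934  0.062 ] [ 0.7199 -0.4737  0.11  ]
[131.6 135.6] [121 125  23  22 378] [0.7254 0.5493 0.062 ] [0.7078 0.5281 0.11  ]
[181.9 180.9] [170 170  24  22 407] [0.5903 0.3966 0.062 ] [0.578  0.3815 0.11  ]
[279.9 236.9] [271 228  19  18 258] [0.4306 0.118  0.062 ] [0.4246 0.1138 0.11  ]
[367.4 236.3] [359 228  18  18 255] [ 0.4315 -0.1225  0.062 ] [ 0.4255 -0.1174  0.11  ]
[322.2 238.4] [314 230  18  18 253] [0.4262 0.0018 0.062 ] [0.4204 0.0021 0.11  ]
scene [0.94060779 0.41708194 0.9734171 ]
[152.8 171.4] [143 163  21  18 294] [ 0.7082 -0.5147  0.062 ] [ 0.7204 -0.4656  0.11  ]
[305.  186.2] [298 179  15  15 187] [ 0.4344 -0.1178  0.062 ] [ 0.461  -0.0897  0.11  ]
[336.9 207.4] [329 200  17  16 214] [0.4299 0.0057 0.062 ] [0.4568 0.0274 0.11  ]
[367.3 230.7] [359 223  18  17 240] [0.4344 0.1209 0.062 ] [0.461  0.1365 0.11  ]
[421.4 327. ] [408 313  28  29 622] [0.5607 0.3812 0.062 ] [0.5807 0.3831 0.11  ]
[545.7 331.1] [532 322  28  25 211] [0.3751 0.6031 0.062 ] [0.4049 0.5933 0.11  ]
[525.1 353.2
[... 3137 characters left out ...]
3]
  [ 36  12 103]
  [ 50   8  99]
  [ 42  13 101]]

 [[ 48  12 104]
  [ 45  15 104]
  [ 30  10 101]
  [ 30  10 100]
  [ 50   7 103]
  [ 36  12 107]
  [ 45  14 107]
  [ 45  10 103]
  [ 24  12 104]
  [ 42  12 104]]

 [[ 38  10 103]
  [ 40   7 106]
  [ 30  12 104]
  [ 51  17 105]
  [ 45  15 103]
  [ 40  15 104]
  [ 50  15 104]
  [ 60  10 104]
  [ 53  10 104]
  [ 48  12 103]]

 [[ 43  17 104]
  [ 60   9 108]
  [ 48  12 104]
  [ 42  13 102]
  [ 40   8 102]
  [ 60   7 103]
  [ 53  10 105]
  [ 30  13 102]
  [ 48  12 103]
  [ 40  14 106]]

 [[ 39  17 107]
  [ 45  10 104]
  [ 30  12 103]
  [ 45  15 101]
  [ 42  12 105]
  [ 45  10 104]
  [ 42  12 103]
  [ 53  10 103]
  [ 36  12 104]
  [ 48  12 105]]]
```

```bash
cat >> h.py <<'E'
from scipy.ndimage import map_coordinates
from scipy.optimize import minimize
def rectfit(d,p0,z=.060,L=.130,W=.040,sc=(.02,.02,.15)):
    g=cv2.GaussianBlur(d["img"],(0,0),.5).mean(2)
    a=np.linspace(-1,1,41)
    U,V=[q.ravel() for q in np.meshgrid(a*(L/2-.002),a*(W/2-.002))]
    e=.003
    o=np.r_[np.c_[a*L/2,0*a+W/2+e],np.c_[a*L/2,0*a-W/2-e],np.c_[0*a+L/2+e,a*W/2],np.c_[0*a-L/2-e,a*W/2]]
    def s(P,q):
        x,y,t=p0+np.array(q)*sc; c,n=np.cos(t),np.sin(t)
        X=np.c_[x+c*P[:,0]-n*P[:,1],y+n*P[:,0]+c*P[:,1],np.full(len(P),z)]
        uv=proj(d,X); return map_coordinates(g,[uv[:,1],uv[:,0]],order=1)
    f=lambda q:-(s(np.c_[U,V],q).mean()-.5*s(np.c_[U,V],q).std()-s(o,q).mean())
    best=min((minimize(f,q0,method="Nelder-Mead",options=dict(xatol=1e-3,fatol=1e-3,initial_simplex=np.array(q0)+np.r_[np.zeros((1,3)),.4*np.eye(3)])) for q0 in([0,0,0],[.3,.3,.3],[-.3,-.3,-.3],[.3,-.3,0])),key=lambda r:r.fun)
    return (p0+best.x*sc).round(4),round(best.fun,1)
E
python3 - <<'E'
from h import *
T=pickle.load(open("top0.pkl","rb"));S=pickle.load(open("scene0.pkl","rb"))
# c1 pixel -> top px: /3+(240,110)
for q in([[633,182],[616,318],[654,186],[596,308]],[[600,338],[584,480],[622,342],[562,474]]):
    X=ray(T,np.array(q)/3+[240,110],.06); p=np.r_[X[:,:2].mean(0),0]
    v=X[0]-X[1]; p[2]=np.arctan2(v[1],v[0])
    print("guess",p.round(3))
    for d in(T,S): print(rectfit(d,p))
print("slots top")
for z,uv in((.144,[[293.2,149.3],[334.2,149.7],[375.6,150.2]]),(.108,[[294.6,153.3],[334.0,154],[373.8,154.3]])): print(ray(T,uv,z).round(4))
g=S["img"].astype(int).mean(2).astype(int)
for r,c in((200,236),(225,262),(248,294)): print(r,c);print(g[r:r+26,c:c+16])
E
```

```text
guess [ 0.554 -0.353 -0.182]
(array([ 0.557 , -0.3524, -0.2121]), np.float64(-42.0))
(array([ 0.554 , -0.3517, -0.2107]), np.float64(-39.6))
guess [ 0.404 -0.314 -0.168]
(array([ 0.406 , -0.3132, -0.2174]), np.float64(-49.1))
(array([ 0.4038, -0.3125, -0.2149]), np.float64(-45.2))
slots top
[[ 0.6554  0.0786  0.144 ]
 [ 0.6539 -0.0309  0.144 ]
 [ 0.6522 -0.1415  0.144 ]]
[[ 0.6558  0.0768  0.108 ]
 [ 0.6534 -0.0315  0.108 ]
 [ 0.6522 -0.141   0.108 ]]
200 236
[[113 113 114 112 113 112 112 110 106 117 160 198 211 207 202 199]
 [115 113 113 112 112 111 111 113 111 107 113 142 191 206 204 201]
 [109 114 114 114 114 113 112 114 112 112 109 109 130 190 210 207]
 [ 90 107 115 113 113 113 113 111 113 111 112 109 107 130 193 202]
 [ 79  91 105 112 113 113 113 111 112 112 111 112 110 107 119 164]
 [ 75  77  83 104 108 113 115 113 112 112 111 113 114 112 107 114]
 [ 78  76  74  82  97 109 112 113 112 113 112 112 112 112 112 109]
 [ 78  76  76  75  92 104 108 112 112 112 114 112 113 114 113 112]
 [ 81  78  75  76 102 107  93 106 112 113 113 112 112 112 112 113]
 [ 79  80  77  73  84 113  84  90
[... 3908 characters left out ...]
  76  77  73  84 107 114 106]
 [ 77  77  80  78  75  74 101  84  75  74  77  75  75  84  98  99]
 [ 77  76  79  77  73  78 129 108  80  75  77  79  76  74  78  88]
 [ 77  76  77  76  75  80 128 136  92  77  77  76  75  77  74  76]
 [ 75  74  76  75  75  88 111 129 102  77  75  77  78  76  75  76]
 [ 77  76  76  77  77  86  97 102  95  79  77  76  76  74  76  77]
 [ 75  77  74  75  76  76  85  93  91  76  77  77  75  76  77  77]
 [ 74  77  76  77  76  76  75  84  84  77  77  76  76  77  74  75]
 [ 73  76  73  76  75  77  75  74  77  76  77  78  78  77  75  76]
 [100  76  74  74  76  76  77  76  76  74  79  77  75  78  77  76]
 [145 105  79  72  75  75  75  76  75  77  75  77  77  75  75  77]]
```

```bash
cat > go.py <<'E'
# usage: go.py x y z yaw [x y z yaw ...]; world targets for TCP -> increments from the present pose
import sys,numpy as np
from plant import monitor
from scipy.spatial.transform import Rotation as Ro
s=monitor.state(); R=Ro.from_euler("xyz",s["orientation"]).as_matrix(); p=s["tool_pos"]; yaw=s["orientation"][2]
a=np.array(sys.argv[1:],float).reshape(-1,4)
print("t",s["time"],"pos",p.round(4),"rpy",s["orientation"].round(4),"q6",s["joint_positions"][5].round(2),"open",round(s["opening"],3),"grip",round(s["grip_force"],1),"F",s["force"].round(1))
for r in a: print((R.T@(r[:3]-p)*1000).round(1), "turn",round(np.degrees((yaw-r[3]+np.pi)%(2*np.pi)-np.pi),1))
E
python3 - <<'E'
from h import *
T=pickle.load(open("top0.pkl","rb"));S=pickle.load(open("scene0.pkl","rb"))
for z,uv in((.149,[[240.8,209],[269,233.5],[299.9,259]]),(.113,[[243,217],[270.8,241.5],[300.7,266.5]])): print(ray(S,uv,z).round(4))
print("edge top",ray(T,[[273.3,124],[400,125.3]],.283).round(4))
print("edge scene",ray(S,np.array([[75,125],[345,348]])/3+[190,130],.283).round(4))
E
python3 go.py .5 .2 .404 2.93 .5555 -.352 .30 2.93 .5555 -.352 .190 2.93
```

```text
[[ 0.6505 -0.1397  0.149 ]
 [ 0.653  -0.0294  0.149 ]
 [ 0.6529  0.0781  0.149 ]]
[[ 0.6513 -0.1394  0.113 ]
 [ 0.6539 -0.0278  0.113 ]
 [ 0.6539  0.0791  0.113 ]]
edge top [[ 0.6725  0.118   0.283 ]
 [ 0.6683 -0.1829  0.283 ]]
edge scene [[ 0.6669 -0.1777  0.283 ]
 [ 0.6712  0.1202  0.283 ]]
t 0.1 pos [0.1359 0.5584 0.4039] rpy [-3.1397e+00 -2.0000e-04  2.9027e+00] q6 -0.07 open 1.004 grip 0.0 F [ 0.4  0.3 -0.8]
[-4.385e+02 -2.621e+02  3.000e-01] turn -1.6
[-623.1 -785.1  105.2] turn -1.6
[-623.1 -784.9  215.2] turn -1.6
```

>>> servo_tool(
  increments=[
    {"x": -35,"y": -21},
    {"x": -70,"y": -42},
    {"x": -105,"y": -63},
    {"x": -140,"y": -84},
    {"x": -175,"y": -105},
    {"x": -210,"y": -126},
    {"x": -245,"y": -147},
    {"x": -280,"y": -168},
    {"x": -315,"y": -189},
    {"x": -350,"y": -210},
  ],
  hand=1,
  grip_force=60,
)

```text
schema error: expected keys x, y, z, turn
```

>>> servo_tool(
  increments=[
    {"x": -32,"y": -20},
    {"x": -64,"y": -40},
    {"x": -84,"y": -74},
    {"x": -100,"y": -110},
    {"x": -115,"y": -150},
    {"x": -130,"y": -185},
    {"x": -145,"y": -222},
    {"x": -160,"y": -260},
    {"x": -175,"y": -298},
    {"x": -190,"y": -336},
  ],
)

```text
schema error: expected keys x, y, z, turn
```

```bash
python3 go.py .5555 -.352 .30 2.93 .5555 -.352 .190 2.93
```

```text
t 0.1 pos [0.1359 0.5584 0.4039] rpy [-3.1397e+00 -2.0000e-04  2.9027e+00] q6 -0.07 open 1.004 grip 0.0 F [ 0.4  0.3 -0.8]
[-623.1 -785.1  105.2] turn -1.6
[-623.1 -784.9  215.2] turn -1.6
```

>>> servo_tool(
  increments=[
    {"x": -438,"y": -262,"z": 0,"turn": 0},
    {"x": -438,"y": -262,"z": 0,"turn": 0},
    {"x": -438,"y": -262,"z": 0,"turn": 0},
    {"x": -438,"y": -262,"z": 0,"turn": 0},
    {"x": -438,"y": -262,"z": 0,"turn": 0},
    {"x": -438,"y": -262,"z": 0,"turn": 0},
    {"x": -438,"y": -262,"z": 0,"turn": 0},
    {"x": -438,"y": -262,"z": 0,"turn": 0},
    {"x": -438,"y": -262,"z": 0,"turn": 0},
    {"x": -438,"y": -262,"z": 0,"turn": 0},
  ],
  hand=1,
  grip_force=60,
)

```text
time: 0.93
tool_pos: [0.4338, 0.2644, 0.4045]
orientation: [-3.141, -0.0, 2.903]
force: [-0.5, 0.5, 0.2]
opening: 1.001
grip_force: 0.0
```

```bash
python3 go.py .5 .1 .4 2.93 .5555 -.352 .30 2.93 .5555 -.352 .190 2.93
```

```text
t 0.9333 pos [0.4338 0.2644 0.4045] rpy [-3.1414e+00 -5.0000e-04  2.9027e+00] q6 -0.87 open 1.001 grip 0.0 F [-0.5  0.5  0.2]
[-103.3 -144.1    4.5] turn -1.6
[-264.2 -570.1  104.5] turn -1.6
[-264.2 -570.1  214.5] turn -1.6
```

>>> servo_tool(
  increments=[
    {"x": -264,"y": -570,"z": 104,"turn": -1.6},
    {"x": -264,"y": -570,"z": 104,"turn": -1.6},
    {"x": -264,"y": -570,"z": 104,"turn": -1.6},
    {"x": -264,"y": -570,"z": 104,"turn": -1.6},
    {"x": -264,"y": -570,"z": 104,"turn": -1.6},
    {"x": -264,"y": -570,"z": 104,"turn": -1.6},
    {"x": -264,"y": -570,"z": 104,"turn": -1.6},
    {"x": -264,"y": -570,"z": 104,"turn": -1.6},
    {"x": -264,"y": -570,"z": 104,"turn": -1.6},
    {"x": -264,"y": -570,"z": 104,"turn": -1.6},
  ],
)

```text
time: 1.77
tool_pos: [0.5122, -0.1391, 0.3361]
orientation: [3.141, -0.001, 2.93]
force: [1.1, 1.2, 0.3]
opening: 1.003
grip_force: 0.0
```

```bash
python3 go.py .5555 -.352 .30 2.93 .5555 -.352 .190 2.93
```

```text
t 1.7667 pos [ 0.5122 -0.1391  0.3361] rpy [ 3.1414e+00 -5.0000e-04  2.9304e+00] q6 -1.7 open 1.003 grip 0.0 F [1.1 1.2 0.3]
[ -86.9 -199.1   36. ] turn 0.0
[ -87.  -199.2  146. ] turn 0.0
```

>>> servo_tool(
  increments=[
    {"x": -87,"y": -199,"z": 36,"turn": 0},
    {"x": -87,"y": -199,"z": 36,"turn": 0},
    {"x": -87,"y": -199,"z": 36,"turn": 0},
    {"x": -87,"y": -199,"z": 36,"turn": 0},
    {"x": -87,"y": -199,"z": 36,"turn": 0},
    {"x": -87,"y": -199,"z": 36,"turn": 0},
    {"x": -87,"y": -199,"z": 50,"turn": 0},
    {"x": -87,"y": -199,"z": 66,"turn": 0},
    {"x": -87,"y": -199,"z": 76,"turn": 0},
    {"x": -87,"y": -199,"z": 76,"turn": 0},
  ],
)

```text
time: 2.6
tool_pos: [0.5547, -0.3489, 0.2575]
orientation: [3.139, -0.006, 2.931]
force: [-0.7, -0.9, -0.0]
opening: 0.998
grip_force: 0.0
```

```bash
python3 go.py .5555 -.352 .190 2.93
python3 - <<'E'
from h import *
from plant import snapshot
a=[cv2.resize(snapshot(n)["img"][r:r+150,c:c+130],None,fx=3,fy=3) for n,r,c in(("top",130,390),("scene",90,170))]
cv2.imwrite("pics/g1.png",np.hstack(a))
E
```

```text
t 2.6 pos [ 0.5547 -0.3489  0.2575] rpy [ 3.139  -0.0058  2.9306] q6 -1.99 open 0.998 grip 0.0 F [-0.7 -0.9 -0. ]
[-1.8 -3.  67.5] turn 0.0
```

View pics/g1.png

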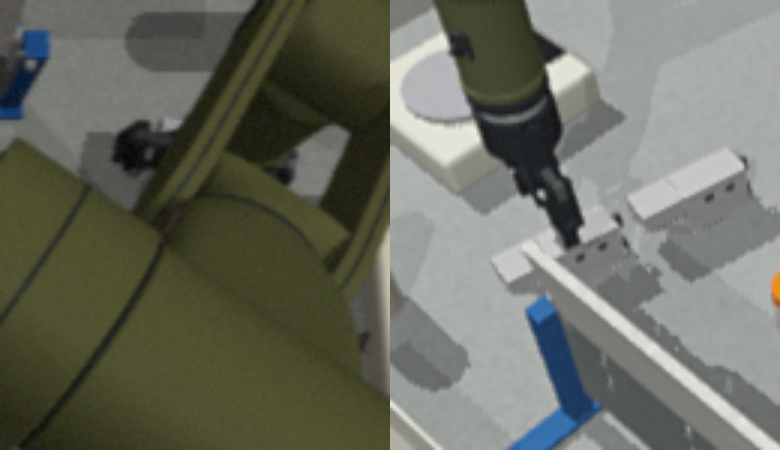

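The crop at (560,210) shows the open gripper straddling the far arm, with its tabs towards the robot. I'll lower and close.

>>> servo_tool(
  increments=[
    {"x": -1,"y": -2,"z": 0,"turn": 0},
    {"x": -1,"y": -2,"z": 20,"turn": 0},
    {"x": -1,"y": -2,"z": 40,"turn": 0},
    {"x": -1,"y": -2,"z": 60,"turn": 0},
    {"x": -1,"y": -2,"z": 66,"turn": 0},
    {"x": -1,"y": -2,"z": 66,"turn": 0},
    {"x": -1,"y": -2,"z": 66,"turn": 0},
  ],
)

```text
time: 3.28
tool_pos: [0.557, -0.3521, 0.1955]
orientation: [-3.141, 0.001, 2.931]
force: [-0.3, 0.4, 1.3]
opening: 1.001
grip_force: 0.0
```

```bash
python3 go.py .5555 -.352 .190 2.93
```

```text
t 3.2833 pos [ 0.557  -0.3521  0.1955] rpy [-3.1411e+00  1.0000e-03  2.9310e+00] q6 -1.99 open 1.001 grip 0.0 F [-0.3  0.4  1.3]
[ 1.5 -0.2  5.5] turn 0.1
```

>>> servo_tool(
  increments=[
    {"x": 0,"y": 0,"z": 0,"turn": 0},
    {"x": 0,"y": 0,"z": 0,"turn": 0},
    {"x": 0,"y": 0,"z": 0,"turn": 0},
    {"x": 0,"y": 0,"z": 0,"turn": 0},
    {"x": 0,"y": 0,"z": 0,"turn": 0},
    {"x": 0,"y": 0,"z": 0,"turn": 0},
    {"x": 0,"y": 0,"z": 0,"turn": 0},
    {"x": 0,"y": 0,"z": 0,"turn": 0},
    {"x": 0,"y": 0,"z": 0,"turn": 0},
    {"x": 0,"y": 0,"z": 0,"turn": 0},
  ],
  hand=-1,
  grip_force=60,
)

```text
time: 4.12
tool_pos: [0.5569, -0.3524, 0.1959]
orientation: [-3.141, 0.002, 2.931]
force: [0.0, 0.1, 5.4]
opening: 0.462
grip_force: 61.0
```

```bash
python3 go.py .56 -.1 .35 1.4 .50 .0793 .35 -.014
```

```text
t 4.1167 pos [ 0.5569 -0.3524  0.1959] rpy [-3.1406e+00  2.1000e-03  2.9307e+00] q6 -1.99 open 0.462 grip 61.0 F [0.  0.1 5.4]
[  49.5  247.3 -154.4] turn 87.7
[ 145.7  410.  -154.8] turn 168.7
```

>>> servo_tool(
  increments=[
    {"x": 0,"y": 0,"z": -40,"turn": 0},
    {"x": 0,"y": 0,"z": -80,"turn": 0},
    {"x": 0,"y": 0,"z": -120,"turn": 0},
    {"x": 20,"y": 50,"z": -140,"turn": 7},
    {"x": 40,"y": 80,"z": -155,"turn": 14},
    {"x": 50,"y": 110,"z": -155,"turn": 21},
    {"x": 60,"y": 140,"z": -155,"turn": 28},
    {"x": 70,"y": 170,"z": -155,"turn": 35},
    {"x": 80,"y": 200,"z": -155,"turn": 42},
    {"x": 90,"y": 230,"z": -155,"turn": 49},
  ],
)

```text
time: 4.95
tool_pos: [0.5156, -0.1066, 0.3494]
orientation: [-3.141, -0.001, 2.069]
force: [-0.1, 0.5, -1.9]
opening: 0.457
grip_force: 61.4
```

```bash
python3 go.py .50 .0793 .35 -.014
```

```text
t 4.95 pos [ 0.5156 -0.1066  0.3494] rpy [-3.1411e+00 -6.0000e-04  2.0693e+00] q6 -0.78 open 0.457 grip 61.4 F [-0.1  0.5 -1.9]
[170.7  75.1  -0.5] turn 119.4
```

>>> servo_tool(
  increments=[
    {"x": 171,"y": 75,"z": 0,"turn": 119},
    {"x": 171,"y": 75,"z": 0,"turn": 119},
    {"x": 171,"y": 75,"z": 0,"turn": 119},
    {"x": 171,"y": 75,"z": 0,"turn": 119},
    {"x": 171,"y": 75,"z": 0,"turn": 119},
    {"x": 171,"y": 75,"z": 0,"turn": 119},
    {"x": 171,"y": 75,"z": 0,"turn": 119},
    {"x": 171,"y": 75,"z": 0,"turn": 119},
    {"x": 171,"y": 75,"z": 0,"turn": 119},
    {"x": 171,"y": 75,"z": 0,"turn": 119},
  ],
)

```text
time: 5.78
tool_pos: [0.499, 0.078, 0.3492]
orientation: [-3.141, 0.001, 0.88]
force: [0.1, -0.2, -1.5]
opening: 0.463
grip_force: 61.4
```

```bash
python3 go.py .50 .0793 .302 -.014
```

```text
t 5.7833 pos [0.499  0.078  0.3492] rpy [-3.1405e+00  1.0000e-03  8.8050e-01] q6 0.76 open 0.463 grip 61.4 F [ 0.1 -0.2 -1.5]
[ 1.7  0.  47.2] turn 51.2
```

>>> servo_tool(
  increments=[
    {"x": 2,"y": 1,"z": 49,"turn": 51.2},
    {"x": 2,"y": 1,"z": 49,"turn": 51.2},
    {"x": 2,"y": 1,"z": 49,"turn": 51.2},
    {"x": 2,"y": 1,"z": 49,"turn": 51.2},
    {"x": 2,"y": 1,"z": 49,"turn": 51.2},
    {"x": 2,"y": 1,"z": 49,"turn": 51.2},
    {"x": 2,"y": 1,"z": 49,"turn": 51.2},
    {"x": 2,"y": 1,"z": 49,"turn": 51.2},
    {"x": 2,"y": 1,"z": 49,"turn": 51.2},
    {"x": 2,"y": 1,"z": 49,"turn": 51.2},
  ],
)

```text
time: 6.62
tool_pos: [0.5014, 0.0786, 0.3004]
orientation: [3.142, 0.001, -0.005]
force: [0.5, -0.4, -1.6]
opening: 0.465
grip_force: 61.5
```

```bash
python3 go.py .565 .080 .300 -.014;  python3 - <<'E'
from h import *
from plant import snapshot
a=[cv2.resize(snapshot(n)["img"][r:r+130,c:c+130],None,fx=3,fy=3) for n,r,c in(("top",110,260),("scene",170,240))]
cv2.imwrite("pics/g2.png",np.hstack(a))
E
```

```text
t 6.6167 pos [0.5014 0.0786 0.3004] rpy [ 3.1415e+00  7.0000e-04 -4.7000e-03] q6 1.65 open 0.465 grip 61.5 F [ 0.5 -0.4 -1.6]
[63.6 -1.7  0.4] turn 0.5
```

View pics/g2.png

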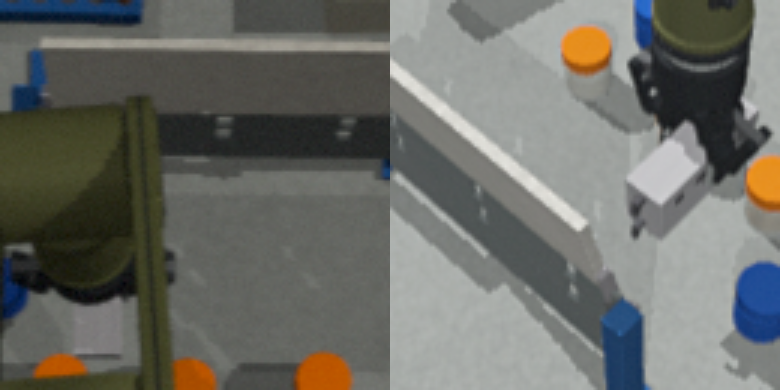

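```bash
python3 - <<'E'
from h import *
S=pickle.load(open("scene0.pkl","rb"))
o=np.array([.5014,.0786,.104])
P=[[.078,0,.0],[.078,0,.018],[.078,0,.036],[.078,0,.054],[.065,.02,.06],[.065,-.02,.06],[.065,.02,0],[.065,-.02,0]]
uv=proj(S,o+np.array(P)); print(((uv-[240,170])*3+[390,0]).round(0))
E
python3 - <<'E'
import cv2
a=cv2.imread("pics/g2.png")[120:260,580:740]; cv2.imwrite("pics/g3.png",cv2.resize(a,None,fx=4,fy=4))
E
```

```text
[[633. 235.]
 [632. 225.]
 [632. 214.]
 [632. 202.]
 [661. 202.]
 [624. 175.]
 [660. 239.]
 [626. 212.]]
```

View pics/g3.png

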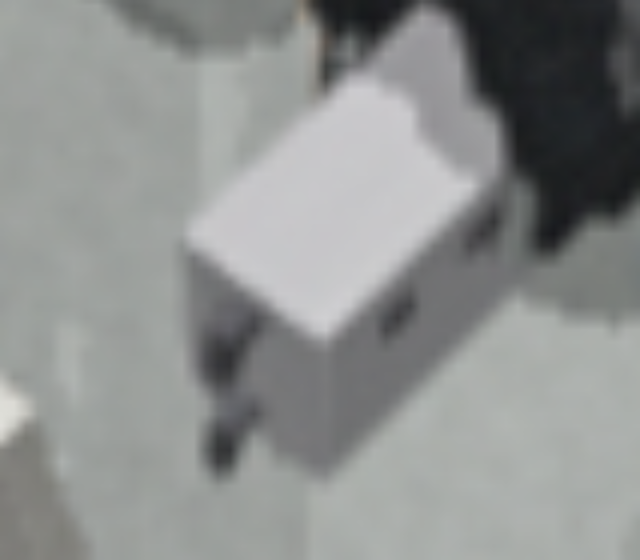

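The enlarged crop shows the tabs at (222,370) and (220,445). They agree with the projection of the pose I believe the arm has, to about 2 mm. I'll advance to just short of the slots, then creep in.

>>> servo_tool(
  increments=[
    {"x": 20,"y": -1.3,"z": 0.4,"turn": 0.5},
    {"x": 40,"y": -1.3,"z": 0.4,"turn": 0.5},
    {"x": 60,"y": -1.3,"z": 0.4,"turn": 0.5},
    {"x": 66,"y": -1.3,"z": 0.4,"turn": 0.5},
    {"x": 66,"y": -1.3,"z": 0.4,"turn": 0.5},
    {"x": 66,"y": -1.3,"z": 0.4,"turn": 0.5},
    {"x": 66,"y": -1.3,"z": 0.4,"turn": 0.5},
  ],
)

```text
time: 7.3
tool_pos: [0.5661, 0.0794, 0.2998]
orientation: [3.141, 0.003, -0.016]
force: [0.2, -0.2, -1.8]
opening: 0.46
grip_force: 61.5
```

```bash
python3 go.py .588 .0798 .300 -.014
```

```text
t 7.3 pos [0.5661 0.0794 0.2998] rpy [ 3.1414e+00  2.7000e-03 -1.5900e-02] q6 1.65 open 0.46 grip 61.5 F [ 0.2 -0.2 -1.8]
[21.8 -0.7 -0.3] turn -0.1
```

>>> servo_tool(
  increments=[
    {"x": 2,"y": 0,"z": 0,"turn": 0},
    {"x": 4,"y": 0,"z": 0,"turn": 0},
    {"x": 6,"y": 0,"z": 0,"turn": 0},
    {"x": 8,"y": 0,"z": 0,"turn": 0},
    {"x": 10,"y": 0,"z": 0,"turn": 0},
    {"x": 12,"y": 0,"z": 0,"turn": 0},
    {"x": 14,"y": 0,"z": 0,"turn": 0},
    {"x": 16,"y": 0,"z": 0,"turn": 0},
    {"x": 17,"y": 0,"z": 0,"turn": 0},
    {"x": 17,"y": 0,"z": 0,"turn": 0},
  ],
)

```text
time: 8.13
tool_pos: [0.5833, 0.0792, 0.2998]
orientation: [3.142, 0.004, -0.017]
force: [-5.0, -0.4, 1.5]
opening: 0.462
grip_force: 61.7
```

>>> servo_tool(
  increments=[
    {"x": 1,"y": 0,"z": 0,"turn": 0},
    {"x": 2,"y": 0,"z": 0,"turn": 0},
    {"x": 3,"y": 0,"z": 0,"turn": 0},
    {"x": 3,"y": 0,"z": 0,"turn": 0},
  ],
)

```text
time: 8.47
tool_pos: [0.5842, 0.0792, 0.2995]
orientation: [3.141, 0.01, -0.017]
force: [-10.7, -0.5, 4.2]
opening: 0.461
grip_force: 62.0
```

>>> servo_tool(
  increments=[
    {"x": 0,"y": 0,"z": 2,"turn": 0},
    {"x": 0,"y": 0,"z": 4,"turn": 0},
    {"x": 0,"y": 0,"z": 6,"turn": 0},
    {"x": 0,"y": 0,"z": 8,"turn": 0},
    {"x": 0,"y": 0,"z": 8,"turn": 0},
  ],
)

```text
time: 8.88
tool_pos: [0.5842, 0.079, 0.2912]
orientation: [3.141, 0.01, -0.017]
force: [-10.1, -0.6, 3.0]
opening: 0.462
grip_force: 61.7
```

```bash
python3 go.py .5842 .0792 .286 -.014
```

```text
t 8.8833 pos [0.5842 0.079  0.2912] rpy [ 3.1409  0.0098 -0.0167] q6 1.65 open 0.462 grip 61.7 F [-10.1  -0.6   3. ]
[ 0.1 -0.2  5.2] turn -0.2
```

>>> servo_tool(
  increments=[
    {"x": 0,"y": 0,"z": 2,"turn": 0},
    {"x": 0,"y": 0,"z": 4,"turn": 0},
    {"x": 0,"y": 0,"z": 6,"turn": 0},
    {"x": 0,"y": 0,"z": 7,"turn": 0},
    {"x": 0,"y": 0,"z": 8,"turn": 0},
    {"x": 0,"y": 0,"z": 8,"turn": 0},
  ],
)

```text
time: 9.38
tool_pos: [0.584, 0.0792, 0.2854]
orientation: [3.141, 0.009, -0.017]
force: [-14.4, 0.2, 14.6]
opening: 0.457
grip_force: 62.7
```

```bash
python3 go.py .5842 .0792 .286 -.014
```

```text
t 9.3833 pos [0.584  0.0792 0.2854] rpy [ 3.1413  0.0086 -0.0167] q6 1.65 open 0.457 grip 62.7 F [-14.4   0.2  14.6]
[ 0.2 -0.1 -0.6] turn -0.2
```

>>> servo_tool(
  increments=[
    {"x": 0,"y": 0,"z": 1.5,"turn": 0},
    {"x": 0,"y": 0,"z": 1.5,"turn": 0},
    {"x": -2,"y": 0,"z": 0,"turn": 0},
    {"x": -2,"y": 0,"z": -2,"turn": 0},
    {"x": -2,"y": 0,"z": -2,"turn": 0},
  ],
)

```text
time: 9.8
tool_pos: [0.5834, 0.0793, 0.2856]
orientation: [3.142, 0.007, -0.016]
force: [-7.8, 0.8, 1.5]
opening: 0.456
grip_force: 61.2
```

>>> servo_tool(
  increments=[
    {"x": 0,"y": 0,"z": 0,"turn": 0},
    {"x": 0,"y": 0,"z": 0,"turn": 0},
    {"x": 0,"y": 0,"z": 0,"turn": 0},
    {"x": 0,"y": 0,"z": 0,"turn": 0},
    {"x": 0,"y": 0,"z": -30,"turn": 0},
    {"x": 0,"y": 0,"z": -60,"turn": 0},
    {"x": 0,"y": 0,"z": -90,"turn": 0},
    {"x": -20,"y": 0,"z": -110,"turn": 0},
    {"x": -60,"y": 0,"z": -110,"turn": 0},
    {"x": -100,"y": 0,"z": -110,"turn": 0},
  ],
  hand=0.6,
)

```text
time: 10.63
tool_pos: [0.4868, 0.0807, 0.3982]
orientation: [-3.141, -0.006, -0.017]
force: [-0.9, -0.1, 0.7]
opening: 0.803
grip_force: 0.0
```

```bash
python3 go.py .48 -.15 .38 -.215 .405 -.3128 .28 -.215
python3 - <<'E'
from h import *
from plant import snapshot
T=snapshot("top");S=snapshot("scene");pickle.dump(T,open("top1.pkl","wb"));pickle.dump(S,open("scene1.pkl","wb"))
for d in(T,S): print(rectfit(d,np.array([.405,-.313,-.215])),rectfit(d,np.array([.588,.079,-.014]),z=.150))
a=[cv2.resize(d["img"][r:r+130,c:c+130],None,fx=3,fy=3) for d,r,c in((T,110,260),(S,170,240))]
cv2.imwrite("pics/g4.png",np.hstack(a))
E
```

```text
t 10.6333 pos [0.4868 0.0807 0.3982] rpy [-3.141  -0.0063 -0.0169] q6 1.67 open 0.803 grip 0.0 F [-0.9 -0.1  0.7]
[ -3.  230.8  18.1] turn 11.4
[-75.9 394.9 117.5] turn 11.4
(array([ 0.4057, -0.3132, -0.2204]), np.float64(-45.5)) (array([0.5862, 0.04  , 0.0361]), np.float64(-0.1))
(array([ 0.4037, -0.3125, -0.2164]), np.float64(-45.9)) (array([0.5847, 0.0821, 0.0092]), np.float64(-48.5))
```

View pics/g4.png

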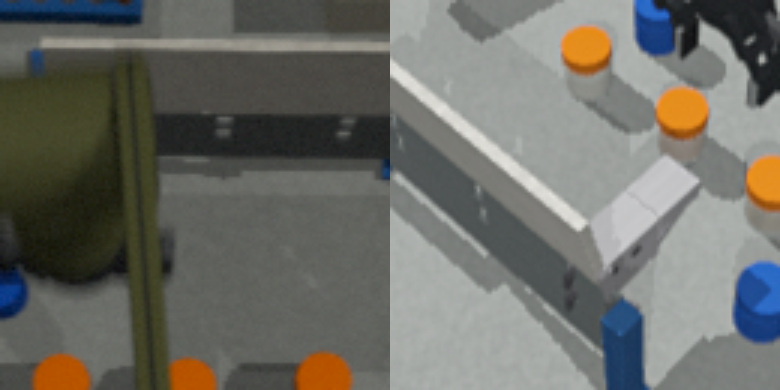

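The near arm now sits in the left column, its hooks showing through the slots at crop (570,275) and (570,300). Next is the second arm.

>>> servo_tool(
  increments=[
    {"x": -76,"y": 395,"z": 60,"turn": 11.5},
    {"x": -76,"y": 395,"z": 60,"turn": 11.5},
    {"x": -76,"y": 395,"z": 60,"turn": 11.5},
    {"x": -76,"y": 395,"z": 60,"turn": 11.5},
    {"x": -76,"y": 395,"z": 60,"turn": 11.5},
    {"x": -76,"y": 395,"z": 60,"turn": 11.5},
    {"x": -76,"y": 395,"z": 60,"turn": 11.5},
    {"x": -76,"y": 395,"z": 60,"turn": 11.5},
    {"x": -76,"y": 395,"z": 60,"turn": 11.5},
    {"x": -76,"y": 395,"z": 60,"turn": 11.5},
  ],
  hand=1,
)

```text
time: 11.57
tool_pos: [0.4027, -0.3165, 0.3362]
orientation: [3.14, -0.002, -0.218]
force: [0.8, -0.1, -0.2]
opening: 0.999
grip_force: 0.0
```

>>> servo_tool(
  increments=[
    {"x": 0,"y": 0,"z": 0,"turn": 0},
    {"x": 0,"y": 0,"z": 0,"turn": 0},
    {"x": 0,"y": 0,"z": 0,"turn": 0},
  ],
)

```text
time: 11.82
tool_pos: [0.4032, -0.3129, 0.3362]
orientation: [-3.141, 0.0, -0.218]
force: [-1.1, 0.6, 0.8]
opening: 1.0
grip_force: 0.0
```

```bash
python3 go.py .405 -.313 .196 -.217
```

```text
t 11.8167 pos [ 0.4032 -0.3129  0.3362] rpy [-3.1408e+00  2.0000e-04 -2.1810e-01] q6 1.05 open 1.0 grip 0.0 F [-1.1  0.6  0.8]
[  1.8  -0.2 140.2] turn -0.1
```

>>> servo_tool(
  increments=[
    {"x": 2,"y": 0,"z": 40,"turn": 0},
    {"x": 2,"y": 0,"z": 75,"turn": 0},
    {"x": 2,"y": 0,"z": 100,"turn": 0},
    {"x": 2,"y": 0,"z": 120,"turn": 0},
    {"x": 2,"y": 0,"z": 135,"turn": 0},
    {"x": 2,"y": 0,"z": 140,"turn": 0},
    {"x": 2,"y": 0,"z": 140,"turn": 0},
    {"x": 2,"y": 0,"z": 140,"turn": 0},
  ],
)

```text
time: 12.48
tool_pos: [0.4058, -0.3127, 0.1968]
orientation: [3.141, -0.001, -0.216]
force: [0.3, 0.6, 0.3]
opening: 0.998
grip_force: 0.0
```

>>> servo_tool(
  increments=[
    {"x": 0,"y": 0,"z": 0,"turn": 0},
    {"x": 0,"y": 0,"z": 0,"turn": 0},
    {"x": 0,"y": 0,"z": 0,"turn": 0},
    {"x": 0,"y": 0,"z": 0,"turn": 0},
    {"x": 0,"y": 0,"z": 0,"turn": 0},
    {"x": 0,"y": 0,"z": 0,"turn": 0},
    {"x": 0,"y": 0,"z": 0,"turn": 0},
    {"x": 0,"y": 0,"z": 0,"turn": 0},
    {"x": 0,"y": 0,"z": 0,"turn": 0},
    {"x": 0,"y": 0,"z": 0,"turn": 0},
  ],
  hand=-1,
  grip_force=60,
)

```text
time: 13.32
tool_pos: [0.4054, -0.3137, 0.1973]
orientation: [3.141, -0.002, -0.217]
force: [-0.0, 1.6, 7.1]
opening: 0.462
grip_force: 60.4
```

```bash
python3 go.py .405 -.313 .33 3.1276 .49 -.1400 .300 3.1276
```

```text
t 13.3167 pos [ 0.4054 -0.3137  0.1973] rpy [ 3.1408e+00 -1.7000e-03 -2.1750e-01] q6 1.05 open 0.462 grip 60.4 F [-0.   1.6  7.1]
[  -0.3   -0.5 -132.7] turn 168.3
[  45.3 -187.8 -102.8] turn 168.3
```

>>> servo_tool(
  increments=[
    {"x": 0,"y": 0,"z": -40,"turn": 0},
    {"x": 0,"y": 0,"z": -80,"turn": 0},
    {"x": 0,"y": 0,"z": -115,"turn": 0},
    {"x": 0,"y": -20,"z": -130,"turn": -7},
    {"x": 0,"y": -40,"z": -130,"turn": -14},
    {"x": 10,"y": -60,"z": -130,"turn": -21},
    {"x": 20,"y": -80,"z": -130,"turn": -28},
    {"x": 30,"y": -100,"z": -130,"turn": -35},
    {"x": 45,"y": -120,"z": -130,"turn": -42},
    {"x": 45,"y": -140,"z": -130,"turn": -49},
  ],
)

```text
time: 14.15
tool_pos: [0.4816, -0.1862, 0.3266]
orientation: [3.138, -0.002, 0.644]
force: [1.0, 0.2, -1.2]
opening: 0.457
grip_force: 61.7
```

>>> servo_tool(
  increments=[
    {"x": 0,"y": 0,"z": 0,"turn": -70},
    {"x": 0,"y": 0,"z": 0,"turn": -70},
    {"x": 0,"y": 0,"z": 0,"turn": -70},
    {"x": 0,"y": 0,"z": 0,"turn": -70},
    {"x": 0,"y": 0,"z": 0,"turn": -70},
    {"x": 0,"y": 0,"z": 0,"turn": -70},
    {"x": 0,"y": 0,"z": 0,"turn": -70},
    {"x": 0,"y": 0,"z": 0,"turn": -70},
    {"x": 0,"y": 0,"z": 0,"turn": -70},
    {"x": 0,"y": 0,"z": 0,"turn": -70},
  ],
)

```text
time: 14.98
tool_pos: [0.4787, -0.1862, 0.326]
orientation: [-3.141, -0.001, 1.866]
force: [0.9, -0.4, -2.3]
opening: 0.462
grip_force: 61.7
```

```bash
python3 go.py .50 -.1400 .3015 3.1276
```

```text
t 14.9833 pos [ 0.4787 -0.1862  0.326 ] rpy [-3.1409e+00 -7.0000e-04  1.8655e+00] q6 -0.75 open 0.462 grip 61.7 F [ 0.9 -0.4 -2.3]
[38.1 33.8 24.5] turn -72.3
```

>>> servo_tool(
  increments=[
    {"x": 38,"y": 34,"z": 24,"turn": -72.3},
    {"x": 38,"y": 34,"z": 24,"turn": -72.3},
    {"x": 38,"y": 34,"z": 24,"turn": -72.3},
    {"x": 38,"y": 34,"z": 24,"turn": -72.3},
    {"x": 38,"y": 34,"z": 24,"turn": -72.3},
    {"x": 38,"y": 34,"z": 24,"turn": -72.3},
    {"x": 38,"y": 34,"z": 24,"turn": -72.3},
    {"x": 38,"y": 34,"z": 24,"turn": -72.3},
    {"x": 38,"y": 34,"z": 24,"turn": -72.3},
    {"x": 38,"y": 34,"z": 24,"turn": -72.3},
  ],
)

```text
time: 15.82
tool_pos: [0.5005, -0.1402, 0.302]
orientation: [3.141, -0.001, 3.116]
force: [-0.5, 0.6, -1.5]
opening: 0.46
grip_force: 61.7
```

>>> servo_tool(
  increments=[
    {"x": 0,"y": 0,"z": 0,"turn": -1},
    {"x": 0,"y": 0,"z": 0,"turn": -1},
    {"x": 0,"y": 0,"z": 0,"turn": -1},
    {"x": 0,"y": 0,"z": 0,"turn": -1},
  ],
)

```text
time: 16.15
tool_pos: [0.5008, -0.1402, 0.3022]
orientation: [3.141, -0.0, 3.125]
force: [0.5, -0.0, -2.3]
opening: 0.464
grip_force: 61.7
```

```bash
python3 go.py .563 -.1400 .3013 3.1276
```

```text
t 16.15 pos [ 0.5008 -0.1402  0.3022] rpy [ 3.1415e+00 -3.0000e-04  3.1251e+00] q6 -1.91 open 0.464 grip 61.7 F [ 0.5 -0.  -2.3]
[-62.1   1.3   0.9] turn -0.1
```

>>> servo_tool(
  increments=[
    {"x": -20,"y": 1.3,"z": 0.9,"turn": 0},
    {"x": -40,"y": 1.3,"z": 0.9,"turn": 0},
    {"x": -58,"y": 1.3,"z": 0.9,"turn": 0},
    {"x": -62,"y": 1.3,"z": 0.9,"turn": 0},
    {"x": -62,"y": 1.3,"z": 0.9,"turn": 0},
    {"x": -62,"y": 1.3,"z": 0.9,"turn": 0},
    {"x": -62,"y": 1.3,"z": 0.9,"turn": 0},
  ],
)

```text
time: 16.73
tool_pos: [0.5617, -0.1396, 0.3009]
orientation: [3.141, -0.002, 3.127]
force: [-0.1, -0.4, -3.2]
opening: 0.461
grip_force: 61.8
```

>>> servo_tool(
  increments=[
    {"x": -2,"y": 0,"z": 0,"turn": 0},
    {"x": -4,"y": 0,"z": 0,"turn": 0},
    {"x": -6,"y": 0,"z": 0,"turn": 0},
    {"x": -8,"y": 0,"z": 0,"turn": 0},
    {"x": -10,"y": 0,"z": 0,"turn": 0},
    {"x": -12,"y": 0,"z": 0,"turn": 0},
    {"x": -14,"y": 0,"z": 0,"turn": 0},
    {"x": -15,"y": 0,"z": 0,"turn": 0},
    {"x": -15,"y": 0,"z": 0,"turn": 0},
  ],
)

```text
time: 17.48
tool_pos: [0.5783, -0.14, 0.3013]
orientation: [-3.142, 0.0, 3.127]
force: [0.6, -0.1, -1.8]
opening: 0.461
grip_force: 61.8
```

```bash
python3 go.py .581 -.1400 .3013 3.1276
```

```text
t 17.4833 pos [ 0.5783 -0.14    0.3013] rpy [-3.1415e+00  2.0000e-04  3.1274e+00] q6 -1.87 open 0.461 grip 61.8 F [ 0.6 -0.1 -1.8]
[-2.7  0.1 -0. ] turn -0.0
```

>>> servo_tool(
  increments=[
    {"x": -2,"y": 0,"z": 0,"turn": 0},
    {"x": -4,"y": 0,"z": 0,"turn": 0},
    {"x": -6,"y": 0,"z": 0,"turn": 0},
    {"x": -6,"y": 0,"z": 0,"turn": 0},
  ],
)

```text
time: 17.82
tool_pos: [0.5807, -0.1399, 0.3007]
orientation: [3.141, -0.01, 3.127]
force: [-11.1, -1.6, 4.1]
opening: 0.46
grip_force: 62.6
```

Contact came at x = 0.5807, as predicted. Now press down.

>>> servo_tool(
  increments=[
    {"x": 0,"y": 0,"z": 2,"turn": 0},
    {"x": 0,"y": 0,"z": 4,"turn": 0},
    {"x": 0,"y": 0,"z": 6,"turn": 0},
    {"x": 0,"y": 0,"z": 8,"turn": 0},
    {"x": 0,"y": 0,"z": 8,"turn": 0},
  ],
)

```text
time: 18.23
tool_pos: [0.5806, -0.1399, 0.2925]
orientation: [3.141, -0.009, 3.127]
force: [-10.2, -0.8, 2.2]
opening: 0.459
grip_force: 62.5
```

>>> servo_tool(
  increments=[
    {"x": 0,"y": 0,"z": 2,"turn": 0},
    {"x": 0,"y": 0,"z": 4,"turn": 0},
    {"x": 0,"y": 0,"z": 6,"turn": 0},
    {"x": 0,"y": 0,"z": 8,"turn": 0},
    {"x": 0,"y": 0,"z": 8,"turn": 0},
  ],
)

```text
time: 18.65
tool_pos: [0.5803, -0.1397, 0.2863]
orientation: [3.141, -0.009, 3.127]
force: [-13.5, 0.7, 12.9]
opening: 0.46
grip_force: 64.0
```

>>> servo_tool(
  increments=[
    {"x": 0,"y": 0,"z": 1.5,"turn": 0},
    {"x": 0,"y": 0,"z": 1.5,"turn": 0},
    {"x": 2,"y": 0,"z": 0,"turn": 0},
    {"x": 2,"y": 0,"z": -2,"turn": 0},
    {"x": 2,"y": 0,"z": -2,"turn": 0},
  ],
)

```text
time: 19.07
tool_pos: [0.5797, -0.1397, 0.2868]
orientation: [3.141, -0.007, 3.127]
force: [-7.3, 0.1, 1.6]
opening: 0.464
grip_force: 62.5
```

>>> servo_tool(
  increments=[
    {"x": 0,"y": 0,"z": 0,"turn": 0},
    {"x": 0,"y": 0,"z": 0,"turn": 0},
    {"x": 0,"y": 0,"z": 0,"turn": 0},
    {"x": 0,"y": 0,"z": 0,"turn": 0},
    {"x": 0,"y": 0,"z": -30,"turn": 0},
    {"x": 0,"y": 0,"z": -60,"turn": 0},
    {"x": 0,"y": 0,"z": -90,"turn": 0},
    {"x": 20,"y": 0,"z": -130,"turn": 0},
    {"x": 40,"y": 0,"z": -170,"turn": 0},
    {"x": 60,"y": 0,"z": -210,"turn": 0},
  ],
  hand=0.6,
)

```text
time: 19.9
tool_pos: [0.5258, -0.1392, 0.4908]
orientation: [-3.141, 0.001, 3.128]
force: [0.9, -0.0, 0.3]
opening: 0.8
grip_force: 0.0
```

```bash
python3 go.py .60 -.031 .52 3.1276 .725 -.031 .52 3.1276 .725 -.031 .438 3.1276;  python3 - <<'E'
from h import *
from plant import snapshot
T=snapshot("top");S=snapshot("scene")
print(rectfit(S,np.array([.588,.079,-.014]),z=.150), rectfit(S,np.array([.584,-.14,-.014]),z=.150))
a=[cv2.resize(d["img"][r:r+130,c:c+w],None,fx=3,fy=3) for d,r,c,w in((T,110,330,100),(S,150,190,150))]
cv2.imwrite("pics/g5.png",np.hstack(a))
E
```

```text
t 19.9 pos [ 0.5258 -0.1392  0.4908] rpy [-3.1415e+00  7.0000e-04  3.1278e+00] q6 -1.89 open 0.8 grip 0.0 F [ 0.9 -0.   0.3]
[-72.7 109.2 -29.1] turn 0.0
[-197.7  110.9  -29.1] turn 0.0
[-197.7  110.9   52.9] turn 0.0
(array([0.5853, 0.0817, 0.016 ]), np.float64(-43.2)) (array([ 0.5814, -0.1369, -0.0347]), np.float64(-30.3))
```

View pics/g5.png

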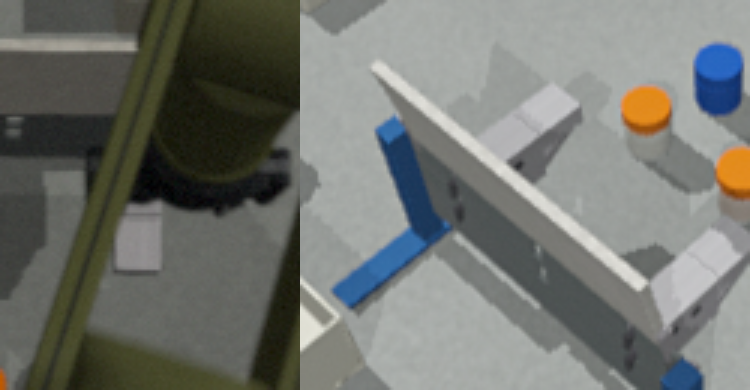

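Both arms are hooked in: tabs show through at (455,190)/(460,212) and (628,335)/(628,358), and the tops are level. Next I go over the shelf, fingers shut, and come down behind it.

>>> servo_tool(
  increments=[
    {"x": 0,"y": 35,"z": -20,"turn": 0},
    {"x": 0,"y": 70,"z": -35,"turn": 0},
    {"x": -30,"y": 95,"z": -35,"turn": 0},
    {"x": -65,"y": 110,"z": -35,"turn": 0},
    {"x": -100,"y": 111,"z": -35,"turn": 0},
    {"x": -135,"y": 111,"z": -35,"turn": 0},
    {"x": -170,"y": 111,"z": -35,"turn": 0},
    {"x": -202,"y": 111,"z": -35,"turn": 0},
    {"x": -202,"y": 111,"z": -35,"turn": 0},
    {"x": -202,"y": 111,"z": -35,"turn": 0},
  ],
  hand=-1,
)

```text
time: 20.83
tool_pos: [0.7318, -0.0311, 0.521]
orientation: [3.141, -0.003, 3.128]
force: [-0.5, 0.0, 0.9]
opening: 0.002
grip_force: 0.0
```

>>> servo_tool(
  increments=[
    {"x": 0,"y": 0,"z": 30,"turn": 0},
    {"x": 0,"y": 0,"z": 60,"turn": 0},
    {"x": 0,"y": 0,"z": 85,"turn": 0},
    {"x": 0,"y": 0,"z": 85,"turn": 0},
    {"x": 0,"y": 0,"z": 85,"turn": 0},
  ],
)

```text
time: 21.25
tool_pos: [0.7284, -0.0311, 0.4381]
orientation: [3.141, -0.004, 3.127]
force: [0.0, 0.3, 0.5]
opening: 0.003
grip_force: 0.0
```

```bash
python3 go.py .666 -.031 .438 3.1276 .633 -.031 .4346 3.1276 .603 -.031 .4216 3.1276 .578 -.031 .4 3.1276 .56 -.031 .373 3.1276 .551 -.031 .338 3.1276
```

```text
t 21.25 pos [ 0.7284 -0.0311  0.4381] rpy [ 3.1412 -0.0039  3.1272] q6 -1.66 open 0.003 grip 0.0 F [0.  0.3 0.5]
[62.4 -0.8  0.3] turn -0.0
[95.4 -1.2  3.9] turn -0.0
[125.3  -1.7  17. ] turn -0.0
[150.2  -2.   38.7] turn -0.0
[168.1  -2.3  65.8] turn -0.0
[177.   -2.4 100.8] turn -0.0
```

>>> servo_tool(
  increments=[
    {"x": 25,"y": 0,"z": 0,"turn": 0},
    {"x": 35,"y": 0,"z": 0,"turn": 0},
    {"x": 45,"y": 0,"z": 0,"turn": 0},
    {"x": 55,"y": -1,"z": 0,"turn": 0},
    {"x": 65,"y": -1,"z": 0,"turn": 0},
    {"x": 75,"y": -1,"z": 1,"turn": 0},
    {"x": 85,"y": -1,"z": 2,"turn": 0},
    {"x": 95,"y": -1,"z": 4,"turn": 0},
    {"x": 105,"y": -1,"z": 8,"turn": 0},
    {"x": 115,"y": -2,"z": 12,"turn": 0},
  ],
)

```text
time: 22.08
tool_pos: [0.6151, -0.0313, 0.4301]
orientation: [3.141, 0.008, 3.127]
force: [3.3, 1.7, 4.9]
opening: -0.002
grip_force: 2.2
```

```bash
python3 go.py .603 -.031 .4216 3.1276 .578 -.031 .4 3.1276 .56 -.031 .373 3.1276 .551 -.031 .338 3.1276;  python3 - <<'E'
from h import *
from plant import snapshot
T=snapshot("top");S=snapshot("scene")
a=[cv2.resize(d["img"][r:r+130,c:c+w],None,fx=3,fy=3) for d,r,c,w in((T,100,260,100),(S,150,190,150))]
cv2.imwrite("pics/g6.png",np.hstack(a))
E
```

```text
t 22.0833 pos [ 0.6151 -0.0313  0.4301] rpy [3.1414 0.0075 3.1274] q6 -1.68 open -0.002 grip 2.2 F [3.3 1.7 4.9]
[12.1  0.1  8.5] turn -0.0
[37.3 -0.2 29.9] turn -0.0
[55.5 -0.5 56.7] turn -0.0
[64.7 -0.6 91.7] turn -0.0
```

View pics/g6.png

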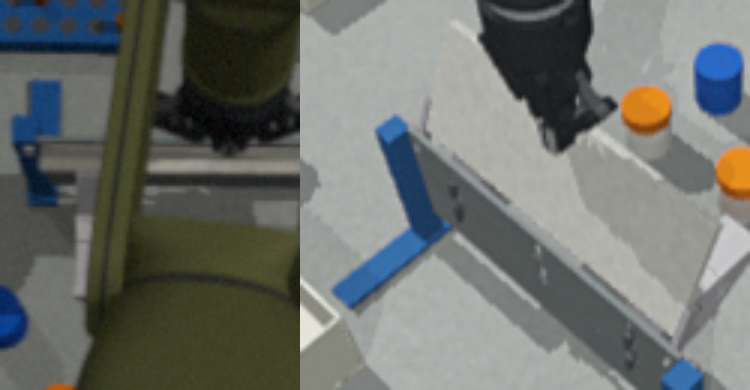

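The shelf has swung well forward, with the fingers behind its edge at (560,140). I'll continue the arc.

>>> servo_tool(
  increments=[
    {"x": 7,"y": 0,"z": 5,"turn": 0},
    {"x": 14,"y": 0,"z": 10,"turn": 0},
    {"x": 21,"y": 0,"z": 16,"turn": 0},
    {"x": 29,"y": 0,"z": 23,"turn": 0},
    {"x": 37,"y": 0,"z": 30,"turn": 0},
    {"x": 44,"y": 0,"z": 39,"turn": 0},
    {"x": 50,"y": 0,"z": 48,"turn": 0},
    {"x": 56,"y": 0,"z": 57,"turn": 0},
    {"x": 60,"y": 0,"z": 67,"turn": 0},
    {"x": 62,"y": 0,"z": 77,"turn": 0},
  ],
)

```text
time: 23.02
tool_pos: [0.5519, -0.0307, 0.3494]
orientation: [-3.141, -0.001, 3.127]
force: [0.6, 0.4, 2.4]
opening: 0.002
grip_force: 1.5
```

```bash
python3 go.py .551 -.031 .333 3.1276
```

```text
t 23.0167 pos [ 0.5519 -0.0307  0.3494] rpy [-3.1412e+00 -5.0000e-04  3.1273e+00] q6 -1.69 open 0.002 grip 1.5 F [0.6 0.4 2.4]
[ 0.9 -0.3 16.4] turn -0.0
```

>>> servo_tool(
  increments=[
    {"x": 1,"y": 0,"z": 3,"turn": 0},
    {"x": 1,"y": 0,"z": 6,"turn": 0},
    {"x": 1,"y": 0,"z": 9,"turn": 0},
    {"x": 1,"y": 0,"z": 12,"turn": 0},
    {"x": 1,"y": 0,"z": 14,"turn": 0},
    {"x": 1,"y": 0,"z": 16,"turn": 0},
    {"x": 1,"y": 0,"z": 18,"turn": 0},
    {"x": 1,"y": 0,"z": 18,"turn": 0},
  ],
)

```text
time: 23.68
tool_pos: [0.5516, -0.0306, 0.3318]
orientation: [3.142, -0.0, 3.127]
force: [-0.6, 0.5, 0.2]
opening: -0.0
grip_force: 0.0
```

>>> servo_tool(
  increments=[
    {"x": 0,"y": 0,"z": 2,"turn": 0},
    {"x": 0,"y": 0,"z": 4,"turn": 0},
    {"x": 0,"y": 0,"z": 5,"turn": 0},
    {"x": 0,"y": 0,"z": 5,"turn": 0},
  ],
)

```text
time: 24.02
tool_pos: [0.5517, -0.0306, 0.3294]
orientation: [-3.141, 0.002, 3.127]
force: [-5.8, 0.6, 14.5]
opening: -0.0
grip_force: 7.7
```

>>> servo_tool(
  increments=[
    {"x": 0,"y": 0,"z": 1.5,"turn": 0},
    {"x": 0,"y": 0,"z": 1.5,"turn": 0},
    {"x": 0,"y": 0,"z": -20,"turn": 0},
    {"x": 0,"y": 0,"z": -50,"turn": 0},
    {"x": 0,"y": 35,"z": -80,"turn": 0},
    {"x": 0,"y": 75,"z": -80,"turn": 0},
    {"x": 0,"y": 115,"z": -80,"turn": 0},
    {"x": 0,"y": 155,"z": -80,"turn": 0},
    {"x": 0,"y": 195,"z": -80,"turn": 0},
    {"x": 0,"y": 235,"z": -80,"turn": 0},
  ],
)

```text
time: 24.85
tool_pos: [0.5551, 0.2063, 0.4073]
orientation: [3.141, 0.002, 3.127]
force: [0.8, -0.1, 0.3]
opening: 0.003
grip_force: 0.0
```

```bash
python3 - <<'E'
from h import *
from plant import snapshot
T=snapshot("top");S=snapshot("scene");pickle.dump(T,open("top2.pkl","wb"));pickle.dump(S,open("scene2.pkl","wb"))
for d in(T,S):
    for c,s,_ in blobs(orange(d["img"]),60):
        X=ray(d,c,.062)[0]
        if abs(X[1])<.35 and s[4]<330: print(c.round(1),s[4],X.round(4))
a=[cv2.resize(d["img"][r:r+190,c:c+w],None,fx=2.5,fy=2.5) for d,r,c,w in((T,100,250,160),(S,130,230,160))]
cv2.imwrite("pics/g7.png",np.hstack(a))
E
python3 go.py .433 -.121 .29 3.127
```

```text
[279.9 236.9] 260 [0.4306 0.1179 0.062 ]
[367.4 236.3] 255 [ 0.4314 -0.1226  0.062 ]
[322.1 238.4] 261 [0.426  0.0019 0.062 ]
[305.1 186.1] 182 [ 0.434  -0.1179  0.062 ]
[337.  207.2] 210 [0.4294 0.0057 0.062 ]
t 24.95 pos [0.5552 0.21   0.407 ] rpy [3.1377e+00 1.9000e-03 3.1332e+00] q6 -1.27 open 0.001 grip 0.0 F [ 0.1 -1.  -0.6]
[ 119.6 -332.4  115.5] turn 0.4
```

View pics/g7.png

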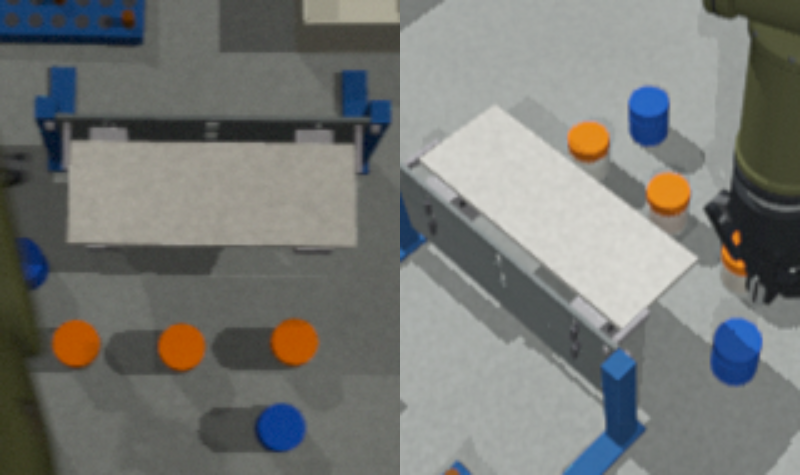

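```bash
python3 go.py .431 .1185 .29 3.127
python3 - <<'E'
from h import *
T=pickle.load(open("top2.pkl","rb"));S=pickle.load(open("scene2.pkl","rb"))
for d,q,o in((T,[[68,142],[356,142],[357,245],[68,243]],[250,100]),(S,[[418,162],[495,105],[697,258],[615,333]],[230,130])):
    q=np.array(q)/2.5; q[:,0]-=0 if o[0]==250 else 160
    print(ray(d,q+o,.160).round(4))
E
```

```text
t 24.95 pos [0.5552 0.21   0.407 ] rpy [3.1377e+00 1.9000e-03 3.1332e+00] q6 -1.27 open 0.001 grip 0.0 F [ 0.1 -1.  -0.6]
[123.6 -93.  116.5] turn 0.4
[[ 0.6297  0.1195  0.16  ]
 [ 0.6286 -0.183   0.16  ]
 [ 0.518  -0.18    0.16  ]
 [ 0.5212  0.1177  0.16  ]]
[[ 0.6302 -0.1749  0.16  ]
 [ 0.5207 -0.1723  0.16  ]
 [ 0.5249  0.1231  0.16  ]
 [ 0.6395  0.1184  0.16  ]]
```

>>> servo_tool(
  increments=[
    {"x": 124,"y": -91,"z": 116,"turn": 0},
    {"x": 124,"y": -91,"z": 116,"turn": 0},
    {"x": 124,"y": -91,"z": 116,"turn": 0},
    {"x": 124,"y": -91,"z": 116,"turn": 0},
    {"x": 124,"y": -91,"z": 116,"turn": 0},
    {"x": 124,"y": -91,"z": 116,"turn": 0},
    {"x": 124,"y": -91,"z": 116,"turn": 0},
    {"x": 124,"y": -91,"z": 116,"turn": 0},
  ],
  hand=1,
)

```text
time: 25.62
tool_pos: [0.4312, 0.1151, 0.2918]
orientation: [3.141, 0.003, 3.127]
force: [-0.2, 0.4, 0.6]
opening: 1.0
grip_force: 0.0
```

```bash
python3 go.py .431 .1185 .192 3.127;python3 - <<'E'
from h import *
from plant import snapshot
S=snapshot("scene")
for c,s,_ in blobs(orange(S["img"]),60): print(c.round(1),s[4],ray(S,c,.062)[0].round(4))
E
```

```text
t 25.6167 pos [0.4312 0.1151 0.2918] rpy [3.1409 0.0032 3.1266] q6 -1.39 open 1.0 grip 0.0 F [-0.2  0.4  0.6]
[ 0.6  3.4 99.8] turn -0.0
[153.  171.4] 297 [ 0.708  -0.5141  0.062 ]
[305.1 186.1] 183 [ 0.4342 -0.1179  0.062 ]
[337.  207.3] 211 [0.4295 0.0057 0.062 ]
[367.2 230.7] 238 [0.4345 0.1208 0.062 ]
[421.4 327. ] 620 [0.5608 0.3812 0.062 ]
[543.  329.4] 191 [0.3754 0.5968 0.062 ]
[562.9 353.8] 206 [0.399  0.6532 0.062 ]
[524.9 353.7] 178 [0.456 0.589 0.062]
[565.3 369.2] 176 [0.4279 0.6698 0.062 ]
[514.9 375.2] 70 [0.5137 0.5925 0.062 ]
[554.9 386.3] 211 [0.4773 0.6666 0.062 ]
```

>>> servo_tool(
  increments=[
    {"x": 0,"y": 3,"z": 0,"turn": 0},
    {"x": 0,"y": 3,"z": 30,"turn": 0},
    {"x": 0,"y": 3,"z": 60,"turn": 0},
    {"x": 0,"y": 3,"z": 85,"turn": 0},
    {"x": 0,"y": 3,"z": 98,"turn": 0},
    {"x": 0,"y": 3,"z": 98,"turn": 0},
    {"x": 0,"y": 3,"z": 98,"turn": 0},
  ],
)

```text
time: 26.25
tool_pos: [0.4307, 0.1187, 0.193]
orientation: [3.142, -0.0, 3.128]
force: [-0.7, 0.9, -0.0]
opening: 0.999
grip_force: 0.0
```

>>> servo_tool(
  increments=[
    {"x": 0,"y": 0,"z": 0,"turn": 0},
    {"x": 0,"y": 0,"z": 0,"turn": 0},
    {"x": 0,"y": 0,"z": 0,"turn": 0},
    {"x": 0,"y": 0,"z": 0,"turn": 0},
    {"x": 0,"y": 0,"z": 0,"turn": 0},
    {"x": 0,"y": 0,"z": 0,"turn": 0},
    {"x": 0,"y": 0,"z": 0,"turn": 0},
    {"x": 0,"y": 0,"z": 0,"turn": 0},
  ],
  hand=-1,
  grip_force=35,
)

```text
time: 26.92
tool_pos: [0.4305, 0.1183, 0.1945]
orientation: [3.141, 0.003, 3.127]
force: [-0.7, 0.3, 6.5]
opening: 0.598
grip_force: 36.2
```

```bash
python3 go.py .431 .1185 .39 3.127 .575 .060 .38 3.127 .575 .060 .355 3.127
```

```text
t 26.9167 pos [0.4305 0.1183 0.1945] rpy [3.1409 0.0033 3.1273] q6 -1.38 open 0.598 grip 36.2 F [-0.7  0.3  6.5]
[  -1.1    0.4 -195.5] turn 0.0
[-145.9  -56.1 -185.1] turn 0.0
[-145.9  -56.1 -160.1] turn 0.0
```

>>> servo_tool(
  increments=[
    {"x": 0,"y": 0,"z": -40,"turn": 0},
    {"x": 0,"y": 0,"z": -80,"turn": 0},
    {"x": 0,"y": 0,"z": -120,"turn": 0},
    {"x": 0,"y": 0,"z": -160,"turn": 0},
    {"x": -10,"y": -5,"z": -195,"turn": 0},
    {"x": -45,"y": -20,"z": -195,"turn": 0},
    {"x": -80,"y": -35,"z": -195,"turn": 0},
    {"x": -115,"y": -48,"z": -195,"turn": 0},
    {"x": -146,"y": -57,"z": -195,"turn": 0},
    {"x": -146,"y": -57,"z": -195,"turn": 0},
  ],
)

```text
time: 27.75
tool_pos: [0.5805, 0.0569, 0.3887]
orientation: [-3.141, 0.008, 3.125]
force: [0.3, 0.1, -1.4]
opening: 0.602
grip_force: 37.8
```

```bash
python3 go.py .575 .059 .355 3.127
```

```text
t 27.75 pos [0.5805 0.0569 0.3887] rpy [-3.1406  0.0076  3.1249] q6 -1.53 open 0.602 grip 37.8 F [ 0.3  0.1 -1.4]
[ 5.8  2.  33.7] turn -0.1
```

>>> servo_tool(
  increments=[
    {"x": 1,"y": 2,"z": 0,"turn": 0},
    {"x": 1,"y": 2,"z": 10,"turn": 0},
    {"x": 1,"y": 2,"z": 20,"turn": 0},
    {"x": 1,"y": 2,"z": 26,"turn": 0},
    {"x": 1,"y": 2,"z": 29,"turn": 0},
    {"x": 1,"y": 2,"z": 31,"turn": 0},
    {"x": 1,"y": 2,"z": 33,"turn": 0},
    {"x": 1,"y": 2,"z": 35,"turn": 0},
    {"x": 1,"y": 2,"z": 35,"turn": 0},
  ],
)

```text
time: 28.5
tool_pos: [0.5739, 0.0612, 0.353]
orientation: [3.142, -0.0, 3.128]
force: [-0.6, 0.7, -0.5]
opening: 0.601
grip_force: 37.8
```

>>> servo_tool(
  increments=[
    {"x": 0,"y": 0,"z": 1,"turn": 0},
    {"x": 0,"y": 0,"z": 2,"turn": 0},
    {"x": 0,"y": 0,"z": 3,"turn": 0},
    {"x": 0,"y": 0,"z": 3,"turn": 0},
  ],
)

```text
time: 28.83
tool_pos: [0.5739, 0.0611, 0.3521]
orientation: [3.141, 0.002, 3.127]
force: [-2.9, 0.1, 8.7]
opening: 0.601
grip_force: 38.8
```

>>> servo_tool(
  increments=[
    {"x": 0,"y": 0,"z": -2,"turn": 0},
    {"x": 0,"y": 0,"z": -2,"turn": 0},
    {"x": 0,"y": 0,"z": -2,"turn": 0},
    {"x": 0,"y": 0,"z": -2,"turn": 0},
    {"x": 0,"y": 0,"z": -2,"turn": 0},
    {"x": 0,"y": 0,"z": -25,"turn": 0},
    {"x": 0,"y": 0,"z": -60,"turn": 0},
    {"x": 0,"y": 0,"z": -95,"turn": 0},
    {"x": 40,"y": -10,"z": -95,"turn": 0},
    {"x": 80,"y": -25,"z": -95,"turn": 0},
  ],
  hand=0.65,
)

```text
time: 29.67
tool_pos: [0.4966, 0.0379, 0.4478]
orientation: [3.141, 0.008, 3.129]
force: [0.1, -0.9, -0.8]
opening: 0.822
grip_force: 0.0
```

```bash
python3 go.py .428 .003 .29 3.127;python3 - <<'E'
from h import *
from plant import snapshot
for n in("scene","top"):
  S=snapshot(n)
  for c,s,_ in blobs(orange(S["img"]),60):
    X=ray(S,c,.062)[0]
    if X[0]<.65 and abs(X[1])<.3 : print(n,c.round(1),s[4],X.round(4),ray(S,c,.222)[0].round(4))
E
```

```text
t 29.6667 pos [0.4966 0.0379 0.4478] rpy [3.1412 0.0075 3.1286] q6 -1.57 open 0.822 grip 0.0 F [ 0.1 -0.9 -0.8]
[ 69.3 -35.9 157.2] turn 0.1
scene [301.3 189.8] 121 [ 0.4521 -0.1166  0.062 ] [ 0.5379 -0.0229  0.222 ]
scene [337.  207.2] 209 [0.4293 0.0057 0.062 ] [0.5191 0.0779 0.222 ]
scene [318.1 219.7] 325 [ 0.498 -0.006  0.062] [0.5757 0.0683 0.222 ]
top [365.9 227.3] 249 [ 0.4565 -0.119   0.062 ] [ 0.4331 -0.1022  0.222 ]
top [321.  238.4] 221 [0.4261 0.005  0.062 ] [0.4067 0.0056 0.222 ]
```

>>> servo_tool(
  increments=[
    {"x": 69,"y": -35,"z": 100,"turn": 0},
    {"x": 69,"y": -35,"z": 100,"turn": 0},
    {"x": 69,"y": -35,"z": 100,"turn": 0},
    {"x": 69,"y": -35,"z": 125,"turn": 0},
    {"x": 69,"y": -35,"z": 155,"turn": 0},
    {"x": 69,"y": -35,"z": 155,"turn": 0},
    {"x": 69,"y": -35,"z": 155,"turn": 0},
  ],
  hand=1,
)

```text
time: 30.35
tool_pos: [0.4248, 0.0035, 0.2893]
orientation: [3.141, -0.004, 3.127]
force: [1.0, 0.3, 0.5]
opening: 1.004
grip_force: 0.0
```

```bash
python3 go.py .428 .003 .192 3.127;python3 - <<'E'
from h import *
from plant import snapshot
for n in("scene","top"):
  S=snapshot(n)
  for c,s,_ in blobs(orange(S["img"]),60):
    X=ray(S,c,.062)[0]
    if X[0]<.65 and abs(X[1])<.3 : print(n,c.round(1),s[4],X.round(4),ray(S,c,.222)[0].round(4))
E
```

```text
t 30.35 pos [0.4248 0.0035 0.2893] rpy [ 3.1413 -0.004   3.1271] q6 -1.65 open 1.004 grip 0.0 F [1.  0.3 0.5]
[-3.6 -0.5 97.3] turn 0.0
scene [301.4 189.9] 124 [ 0.4521 -0.1162  0.062 ] [ 0.5379 -0.0226  0.222 ]
scene [337.  207.3] 208 [0.4295 0.0057 0.062 ] [0.5193 0.0779 0.222 ]
scene [318.1 219.7] 325 [ 0.4982 -0.006   0.062 ] [0.5759 0.0682 0.222 ]
top [298.  172.7] 303 [0.613  0.0693 0.062 ] [0.5692 0.0615 0.222 ]
top [365.8 227.3] 248 [ 0.4565 -0.1188  0.062 ] [ 0.4331 -0.1021  0.222 ]
```

>>> servo_tool(
  increments=[
    {"x": -3,"y": 0,"z": 0,"turn": 0},
    {"x": -3,"y": 0,"z": 30,"turn": 0},
    {"x": -3,"y": 0,"z": 60,"turn": 0},
    {"x": -3,"y": 0,"z": 85,"turn": 0},
    {"x": -3,"y": 0,"z": 96,"turn": 0},
    {"x": -3,"y": 0,"z": 96,"turn": 0},
    {"x": -3,"y": 0,"z": 96,"turn": 0},
  ],
)

```text
time: 31.03
tool_pos: [0.4292, 0.0035, 0.1947]
orientation: [-3.142, 0.001, 3.128]
force: [0.6, -0.4, -0.4]
opening: 0.998
grip_force: 0.0
```

>>> servo_tool(
  increments=[
    {"x": 0,"y": 0,"z": 0,"turn": 0},
    {"x": 0,"y": 0,"z": 0,"turn": 0},
    {"x": 0,"y": 0,"z": 0,"turn": 0},
    {"x": 0,"y": 0,"z": 0,"turn": 0},
    {"x": 0,"y": 0,"z": 0,"turn": 0},
    {"x": 0,"y": 0,"z": 0,"turn": 0},
    {"x": 0,"y": 0,"z": 0,"turn": 0},
    {"x": 0,"y": 0,"z": 0,"turn": 0},
  ],
  hand=-1,
  grip_force=35,
)

```text
time: 31.7
tool_pos: [0.4289, 0.0034, 0.1956]
orientation: [-3.141, 0.003, 3.127]
force: [-1.1, -1.2, 7.5]
opening: 0.597
grip_force: 35.5
```

```bash
python3 go.py .574 -.031 .39 3.127
```

```text
t 31.7 pos [0.4289 0.0034 0.1956] rpy [-3.1413  0.0034  3.1274] q6 -1.65 open 0.597 grip 35.5 F [-1.1 -1.2  7.5]
[-146.3  -32.4 -193.9] turn 0.0
```

>>> servo_tool(
  increments=[
    {"x": 0,"y": 0,"z": -40,"turn": 0},
    {"x": 0,"y": 0,"z": -80,"turn": 0},
    {"x": 0,"y": 0,"z": -120,"turn": 0},
    {"x": 0,"y": 0,"z": -160,"turn": 0},
    {"x": -10,"y": -5,"z": -195,"turn": 0},
    {"x": -45,"y": -15,"z": -195,"turn": 0},
    {"x": -80,"y": -22,"z": -195,"turn": 0},
    {"x": -115,"y": -30,"z": -195,"turn": 0},
    {"x": -146,"y": -32,"z": -195,"turn": 0},
    {"x": -146,"y": -32,"z": -195,"turn": 0},
  ],
)

```text
time: 32.53
tool_pos: [0.5791, -0.0316, 0.39]
orientation: [-3.141, 0.008, 3.127]
force: [1.7, 0.3, -0.4]
opening: 0.598
grip_force: 37.4
```

>>> servo_tool(
  increments=[
    {"x": 0,"y": 0,"z": 0,"turn": 0},
    {"x": 0,"y": 0,"z": 0,"turn": 0},
    {"x": 0,"y": 0,"z": 10,"turn": 0},
    {"x": 0,"y": 0,"z": 20,"turn": 0},
    {"x": 0,"y": 0,"z": 27,"turn": 0},
    {"x": 0,"y": 0,"z": 31,"turn": 0},
    {"x": 0,"y": 0,"z": 33,"turn": 0},
    {"x": 0,"y": 0,"z": 34,"turn": 0},
    {"x": 0,"y": 0,"z": 35,"turn": 0},
    {"x": 0,"y": 0,"z": 35,"turn": 0},
  ],
)

```text
time: 33.37
tool_pos: [0.5737, -0.0306, 0.3542]
orientation: [-3.142, 0.0, 3.127]
force: [-0.7, 0.2, -0.9]
opening: 0.599
grip_force: 37.4
```

>>> servo_tool(
  increments=[
    {"x": 0,"y": 0,"z": 1,"turn": 0},
    {"x": 0,"y": 0,"z": 2,"turn": 0},
    {"x": 0,"y": 0,"z": 3,"turn": 0},
    {"x": 0,"y": 0,"z": 3,"turn": 0},
  ],
)

```text
time: 33.7
tool_pos: [0.5737, -0.0306, 0.3531]
orientation: [-3.141, 0.002, 3.127]
force: [-2.6, 0.3, 8.0]
opening: 0.6
grip_force: 38.4
```

>>> servo_tool(
  increments=[
    {"x": 0,"y": 0,"z": -2,"turn": 0},
    {"x": 0,"y": 0,"z": -2,"turn": 0},
    {"x": 0,"y": 0,"z": -2,"turn": 0},
    {"x": 0,"y": 0,"z": -2,"turn": 0},
    {"x": 0,"y": 0,"z": -2,"turn": 0},
    {"x": 0,"y": 0,"z": -25,"turn": 0},
    {"x": 0,"y": 0,"z": -60,"turn": 0},
    {"x": 0,"y": 0,"z": -95,"turn": 0},
    {"x": 40,"y": -10,"z": -95,"turn": 0},
    {"x": 80,"y": -25,"z": -95,"turn": 0},
  ],
  hand=0.65,
)

```text
time: 34.53
tool_pos: [0.4961, -0.054, 0.4487]
orientation: [-3.141, 0.007, 3.129]
force: [-0.3, -0.6, -0.2]
opening: 0.833
grip_force: 0.0
```

```bash
python3 go.py .458 -.118 .3 3.127;python3 - <<'E'
from h import *
from plant import snapshot
im=[]
for n in("scene","top"):
  S=snapshot(n)
  for c,s,_ in blobs(orange(S["img"]),60):
    X=ray(S,c,.062)[0]
    if X[0]<.65 and abs(X[1])<.3 : print(n,c.round(1),s[4],X.round(4),ray(S,c,.222)[0].round(4))
  r,c=(130,230) if n=="scene" else (110,270)
  im.append(cv2.resize(S["img"][r:r+170,c:c+150],None,fx=2.6,fy=2.6))
cv2.imwrite("pics/g8.png",np.hstack(im))
E
```

```text
t 34.5333 pos [ 0.4961 -0.054   0.4487] rpy [-3.1406  0.0071  3.1294] q6 -1.75 open 0.833 grip 0.0 F [-0.3 -0.6 -0.2]
[ 38.4 -64.4 148.5] turn 0.1
scene [294.3 196. ] 406 [ 0.4827 -0.116   0.062 ] [ 0.5631 -0.0224  0.222 ]
scene [317.9 219.7] 328 [ 0.4985 -0.0064  0.062 ] [0.5761 0.0679 0.222 ]
top [298.  172.7] 303 [0.613  0.0693 0.062 ] [0.5692 0.0615 0.222 ]
top [365.8 227.3] 249 [ 0.4566 -0.1187  0.062 ] [ 0.4332 -0.1019  0.222 ]
```

View pics/g8.png

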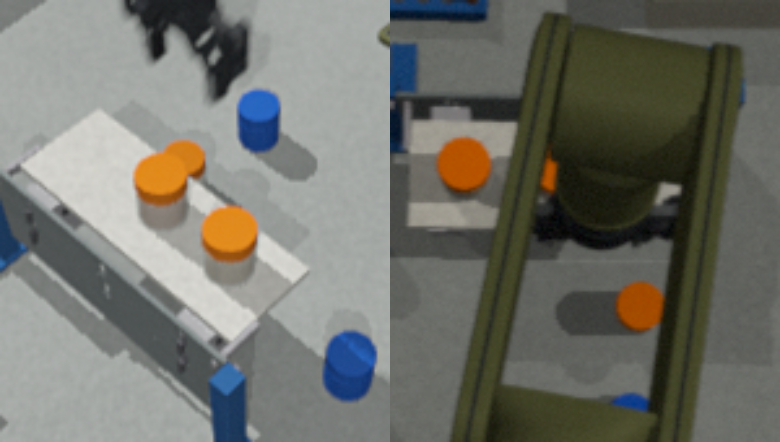

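Two jars stand upright on the shelf at (162,190) and (230,245). The knocked third jar is now at crop (640,306) in the top view, which is about (0.458, -0.119), still upright.

>>> servo_tool(
  increments=[
    {"x": 38,"y": -64,"z": 60,"turn": 0},
    {"x": 38,"y": -64,"z": 60,"turn": 0},
    {"x": 38,"y": -64,"z": 90,"turn": 0},
    {"x": 38,"y": -64,"z": 120,"turn": 0},
    {"x": 38,"y": -64,"z": 150,"turn": 0},
    {"x": 38,"y": -64,"z": 150,"turn": 0},
    {"x": 38,"y": -64,"z": 150,"turn": 0},
  ],
  hand=1,
)

```text
time: 35.22
tool_pos: [0.4549, -0.1174, 0.295]
orientation: [3.14, -0.004, 3.127]
force: [0.6, 0.8, 0.8]
opening: 1.0
grip_force: 0.0
```

```bash
python3 go.py .458 -.119 .193 3.127;python3 - <<'E'
from h import *
from plant import snapshot
S=snapshot("top")
for c,s,_ in blobs(orange(S["img"]),30):
    X=ray(S,c,.062)[0]
    if X[0]<.65 and abs(X[1])<.3 : print(c.round(1),s[4],X.round(4),ray(S,c,.222)[0].round(4))
E
```

```text
t 35.2167 pos [ 0.4549 -0.1174  0.295 ] rpy [ 3.1401 -0.0043  3.127 ] q6 -1.9 open 1.0 grip 0.0 F [0.6 0.8 0.8]
[ -3.5  -1.7 102. ] turn -0.0
[298.  172.8] 306 [0.6128 0.0694 0.062 ] [0.569  0.0616 0.222 ]
[334.8 173.8] 306 [ 0.6096 -0.0348  0.062 ] [ 0.5662 -0.029   0.222 ]
[364.1 231.7] 94 [ 0.4443 -0.1139  0.062 ] [ 0.4225 -0.0978  0.222 ]
```

>>> servo_tool(
  increments=[
    {"x": -3,"y": -1.5,"z": 0,"turn": 0},
    {"x": -3,"y": -1.5,"z": 30,"turn": 0},
    {"x": -3,"y": -1.5,"z": 60,"turn": 0},
    {"x": -3,"y": -1.5,"z": 88,"turn": 0},
    {"x": -3,"y": -1.5,"z": 101,"turn": 0},
    {"x": -3,"y": -1.5,"z": 101,"turn": 0},
    {"x": -3,"y": -1.5,"z": 101,"turn": 0},
  ],
)

```text
time: 35.85
tool_pos: [0.4596, -0.1193, 0.1961]
orientation: [-3.141, 0.002, 3.128]
force: [1.0, -0.6, 0.2]
opening: 1.002
grip_force: 0.0
```

>>> servo_tool(
  increments=[
    {"x": 0,"y": 0,"z": 0,"turn": 0},
    {"x": 0,"y": 0,"z": 0,"turn": 0},
    {"x": 0,"y": 0,"z": 0,"turn": 0},
    {"x": 0,"y": 0,"z": 0,"turn": 0},
    {"x": 0,"y": 0,"z": 0,"turn": 0},
    {"x": 0,"y": 0,"z": 0,"turn": 0},
    {"x": 0,"y": 0,"z": 0,"turn": 0},
    {"x": 0,"y": 0,"z": 0,"turn": 0},
  ],
  hand=-1,
  grip_force=35,
)

```text
time: 36.52
tool_pos: [0.4592, -0.1193, 0.1969]
orientation: [-3.14, 0.004, 3.127]
force: [-0.1, 0.3, 6.5]
opening: 0.6
grip_force: 35.6
```

```bash
python3 go.py .573 -.122 .39 3.127
```

```text
t 36.5167 pos [ 0.4592 -0.1193  0.1969] rpy [-3.1404  0.0037  3.1274] q6 -1.9 open 0.6 grip 35.6 F [-0.1  0.3  6.5]
[-114.5   -1.3 -192.7] turn 0.0
```

>>> servo_tool(
  increments=[
    {"x": 0,"y": 0,"z": -40,"turn": 0},
    {"x": 0,"y": 0,"z": -80,"turn": 0},
    {"x": 0,"y": 0,"z": -120,"turn": 0},
    {"x": 0,"y": 0,"z": -160,"turn": 0},
    {"x": 0,"y": 0,"z": -195,"turn": 0},
    {"x": -20,"y": -1,"z": -195,"turn": 0},
    {"x": -55,"y": -1,"z": -195,"turn": 0},
    {"x": -90,"y": -1,"z": -195,"turn": 0},
    {"x": -114,"y": -1,"z": -195,"turn": 0},
    {"x": -114,"y": -1,"z": -195,"turn": 0},
  ],
)

```text
time: 37.35
tool_pos: [0.5767, -0.122, 0.3911]
orientation: [-3.141, 0.007, 3.128]
force: [0.8, -0.8, -0.8]
opening: 0.6
grip_force: 37.6
```

>>> servo_tool(
  increments=[
    {"x": 0,"y": 0,"z": 0,"turn": 0},
    {"x": 0,"y": 0,"z": 0,"turn": 0},
    {"x": 0,"y": 0,"z": 10,"turn": 0},
    {"x": 0,"y": 0,"z": 20,"turn": 0},
    {"x": 0,"y": 0,"z": 27,"turn": 0},
    {"x": 0,"y": 0,"z": 31,"turn": 0},
    {"x": 0,"y": 0,"z": 33,"turn": 0},
    {"x": 0,"y": 0,"z": 34,"turn": 0},
    {"x": 0,"y": 0,"z": 35,"turn": 0},
    {"x": 0,"y": 0,"z": 35,"turn": 0},
  ],
)

```text
time: 38.18
tool_pos: [0.5724, -0.1218, 0.3552]
orientation: [-3.142, 0.0, 3.127]
force: [0.2, 0.4, -0.9]
opening: 0.601
grip_force: 37.6
```

>>> servo_tool(
  increments=[
    {"x": 0,"y": 0,"z": 1,"turn": 0},
    {"x": 0,"y": 0,"z": 2,"turn": 0},
    {"x": 0,"y": 0,"z": 3,"turn": 0},
    {"x": 0,"y": 0,"z": 3,"turn": 0},
  ],
)

```text
time: 38.52
tool_pos: [0.5723, -0.1217, 0.3543]
orientation: [-3.141, 0.002, 3.127]
force: [-3.6, -0.2, 9.0]
opening: 0.599
grip_force: 38.7
```

>>> servo_tool(
  increments=[
    {"x": 0,"y": 0,"z": -2,"turn": 0},
    {"x": 0,"y": 0,"z": -2,"turn": 0},
    {"x": 0,"y": 0,"z": -2,"turn": 0},
    {"x": 0,"y": 0,"z": -2,"turn": 0},
    {"x": 0,"y": 0,"z": -2,"turn": 0},
    {"x": 0,"y": 0,"z": -25,"turn": 0},
    {"x": 0,"y": 0,"z": -60,"turn": 0},
    {"x": 0,"y": 0,"z": -95,"turn": 0},
    {"x": 40,"y": -30,"z": -95,"turn": 0},
    {"x": 70,"y": -60,"z": -95,"turn": 0},
  ],
  hand=0.65,
)

```text
time: 39.35
tool_pos: [0.5092, -0.1741, 0.4498]
orientation: [-3.139, 0.006, 3.132]
force: [-0.7, -1.4, -1.4]
opening: 0.822
grip_force: 0.0
```

>>> servo_tool(
  increments=[
    {"x": 60,"y": -200,"z": 0,"turn": 0},
    {"x": 60,"y": -200,"z": 0,"turn": 0},
    {"x": 60,"y": -200,"z": 0,"turn": 0},
    {"x": 60,"y": -200,"z": 0,"turn": 0},
    {"x": 60,"y": -200,"z": 0,"turn": 0},
    {"x": 60,"y": -200,"z": 0,"turn": 0},
    {"x": 60,"y": -200,"z": 0,"turn": 0},
  ],
)

```text
time: 39.93
tool_pos: [0.4443, -0.3761, 0.4465]
orientation: [3.141, -0.0, 3.123]
force: [-0.2, 0.3, 0.2]
opening: 0.824
grip_force: 0.0
```

Run:
```python
from h import *
from plant import snapshot,monitor
print(monitor.state()["time"],monitor.state()["tool_pos"])
im=[]
for n in("scene","top"):
  S=snapshot(n)
  for c,s,_ in blobs(orange(S["img"]),60):
    X=ray(S,c,.062)[0]; print(n,c.round(1),s[4],X.round(4),ray(S,c,.222)[0].round(4))
  r,c=(130,190) if n=="scene" else (110,250)
  im.append(cv2.resize(S["img"][r:r+190,c:c+160],None,fx=2.5,fy=2.5))
cv2.imwrite("pics/g9.png",np.hstack(im))
```

```text
39.9333 [ 0.4443053  -0.3760924   0.44654067]
scene [153.  171.4] 299 [ 0.708  -0.5141  0.062 ] [ 0.7488 -0.3507  0.222 ]
scene [266.7 179.4] 266 [ 0.4933 -0.2242  0.062 ] [ 0.5719 -0.1117  0.222 ]
scene [291.3 198.4] 294 [ 0.4951 -0.1162  0.062 ] [ 0.5733 -0.0226  0.222 ]
scene [318.1 219.6] 334 [ 0.498  -0.0063  0.062 ] [0.5757 0.068  0.222 ]
scene [421.4 327. ] 622 [0.5607 0.3812 0.062 ] [0.6274 0.3875 0.222 ]
scene [542.8 329.4] 179 [0.3758 0.5965 0.062 ] [0.475 0.565 0.222]
scene [524.9 353.7] 172 [0.456 0.589 0.062] [0.5411 0.5588 0.222 ]
scene [564.1 358. ] 148 [0.4061 0.6587 0.062 ] [0.4999 0.6163 0.222 ]
scene [565.4 369.2] 176 [0.4279 0.6699 0.062 ] [0.5179 0.6256 0.222 ]
scene [514.9 375.4] 65 [0.5141 0.5927 0.062 ] [0.589  0.5619 0.222 ]
scene [555.  386.6] 207 [0.4778 0.6669 0.062 ] [0.559  0.6231 0.222 ]
top [492.8 130.4] 378 [ 0.7377 -0.493   0.062 ] [ 0.6776 -0.4273  0.222 ]
top [132.1 135.8] 397 [0.7248 0.5481 0.062 ] [0.6664 0.4777 0.222 ]
top [298.  172.8] 305 [0.6128 0.0693 0.062 ] [0.569  0.0615 0.222 ]
top [334.9 173.8] 307 [ 0.6094 -0.035   0.062 ] [ 0.5661 -0.0291  0.222 ]
top [371.6 174.2] 305 [ 0.6081 -0.1389  0.062 ] [ 0.565  -0.1195  0.222 ]
top [182.1 181. ] 418 [0.5899 0.3959 0.062 ] [0.5491 0.3454 0.222 ]
```

View pics/g9.png

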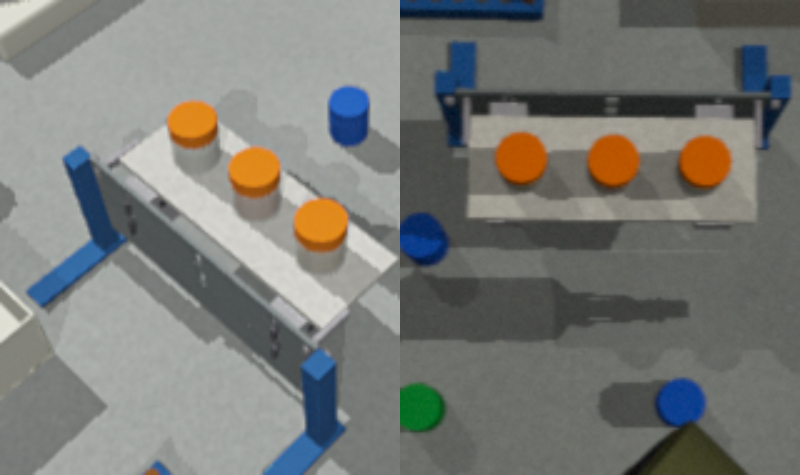

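The final view shows three jars upright on the level shelf, at (192,130), (254,180) and (320,232). Both arms are still hooked in and the tall jar hasn't moved. Handing in.

```bash
python3 -c "
from plant import manip; print(manip.sign_off())"
```

```text
the job is handed in; nothing more can be done
None
```

The job is handed in: the final images show both bracket arms hooked home in the outer slot pairs, the shelf down level on them, all three squat jars upright on it, and the tall jar unmoved (about 40 s of the 210 s used; the judge's verdict is not shown).

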